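# Hook out the kitting tray, load it and put it away

### The arm

A 6-joint arm with a two-finger parallel gripper is mounted at the origin on the work surface. World frame = base frame: x ahead of the robot, y to its left, z up, the work surface at z = 0. Lengths are in m, angles in rad, forces in N, time in s.
With the tool pointing down it reaches from about 0.325 to 0.85 m from the base axis. Payload 15.5 kg.
Tool frame: the origin (TCP) lies midway between the tips of the shut fingers; the grasp point (between the pads) lies 19 mm behind it; y points along the fingers, z is the direction in which the jaws open and shut, and the axes are right-handed (so a half turn about y gives the same grasp; the last joint's range is limited). The gripper opens to 91 mm and grips with 3 to 60 N. Pads are 32 mm wide; open, the fingers measure 118 mm over their backs; the gripper's body (76 mm by 178 mm) begins 60 mm behind the grasp point.
Start: joints at [1.125, 0.494, 1.345, -0, 1.302, -0.096], TCP at [0.215, 0.587, 0.214] pointing down, gripper open.
Joint ranges: [-2.91, 2.91], [-0.82, 2.16], [0.22, 2.67], [-1.22, 4.37], [0.12, 2.79], [-3.08, 3.08]. Speed limits (rad/s): [1.89, 1.89, 2.57, 3.01, 3.01, 3.01].

### API

Orientations are given as a 3x3 rotation matrix whose columns are the frame's x, y, z axes.
In Python, from rig import env gives the robot as it stands. The module is installed in compiled form; this text tells all that it offers.
- The arm moves only by the tool servo_tool, never from a script. Its argument "series" is a list of rows, each a list of 7 numbers: the shift along the world's x, y, z in units of 30 mm (1.0 is 30 mm), then the turn, a rotation vector about the world's x, y, z in units of 6 degrees (1.0 is 6 degrees), then the finger opening in mm, from 0 to 91.2. A call has 1 to 5 rows; each row shifts and turns the pose as measured when the row begins; what a row does not reach is not made up. A row lasts 1/8 s, in which the tool goes at most 62.5 mm and 10.7 degrees, less where a joint would pass 70% of its speed; a pose out of reach is approached as far as the arm can. A call is refused whole if a number of a shift passes 1 or a number of a turn 1, either way. A call with a gripper value outside its range is refused whole. The fingers move at their own pace and stop on an object; the grip force is fixed at half the most. Time passes only in rows, so rows that do not move let the fingers close. It gives the time, the measured TCP pose, the force and the opening at its end, in the units of the state.
- env.read_state(): the state, without advancing time (a new reading comes with each control period).
- env.read_camera(name): name is "side" or "top" or "wrist"; returns a dict with "image" (420x560x3 uint8, red, green, blue), "vfov" (degrees; the focal length in pixels is half the picture's height over the tangent of half this angle, whatever the lens; pixels are square), "cx", "cy" (the principal point, pixels), "rvec" (rotation vector, rad) and "tvec" (3), from world to camera coordinates, as OpenCV has them. Camera axes: x right, y down, z forward; pixel columns grow to the right and rows downward; lengths in m; the calibration is good to about 2 mm. A picture is of the moment at which its call begins. There is no depth.
- env.finish_job(): hands the job in, once; it reports no verdict.
Trained networks look in the newest picture that a camera, given by its name, has taken for a name from the list of things; names that differ only in an ending like _2 or _b are one class to them, and where a whole thing is asked for, a point or a joint stands for the part that bears it (a point fixed in the world has none). Each returns a list of dicts, best first, with "p" (0 to 1); they miss things now and then, are a little off and sometimes report something else, mostly with a low value. They report only what shows in the picture. A call takes as long as a camera call.
- env.masks_of(camera, label): "pixels" (420x560 bool, what is visible of it).
- env.landmark_of(camera, label): "location" ([x, y, z] in m, in the coordinates of the camera as it stood for that picture, good to about 4 mm: a listed point, or the origin of a listed thing).
The state is a dict: "clock": time; "joint_positions": joint angles; "qvel": joint speeds; "tau": joint torques, N m; "tcp_pos": TCP position; "tcp_rot": TCP orientation; "force": force on the tool from outside, world axes, zero at the start; "moment": the same for the moment, N m; "gripper_width": opening from 0.0 (shut) to 1.0 (fully open).
Only numpy, scipy, OpenCV 4.12 (cv2) and the standard library are available. Lean on these libraries where they do the work, as an engineer would, in place of code of your own. Each camera call takes 0.05 s, during which the arm holds its last target. There are 200 camera calls.

### The job

Swing the yellow dust cover well aside on its pin, then take the hook tool from its blue rest and use it to drag the kitting tray by its pull loop all the way out of the rack, and hang the hook back upright in its rest. Lay every slat and blue bar on the bench flat in the tray, one to a compartment: slats in the two long compartments, bars in the two short ones. When the tray is loaded push it fully home, swing the cover back over the slot, and leave the other things on the bench where they are.

Things in the scene. Friction and masses are not known exactly. Their poses are not given: they have to be found in the camera images.
- rack: the fixed grey-painted kit rack on the bench, 195 deep x 250 wide x 50 mm high. Origin: middle of its front edge, on the bench; x points level into the rack (away from its open front), y to the left along the front, z up. Its roof is 10 mm thick (z 40 to 50) and has in the middle of the front a slot 30 mm wide (y -15 to 15), open to the front and 46 mm deep (x 0 to 46), above the tray's pull loop. The rack's position and yaw vary
- tray (a joint): how far the kitting tray is drawn out of the rack, m: 0 fully home, 0.19 fully out against its stop. It slides on runners along the rack's -x with 1.5 N of friction and stays where it is left. The tray is 130 x 214 mm; its floor is 12 mm and its ribs' tops are 18 mm above the bench; a block 56 mm wide in the middle of its front edge (12 mm thick, top 34 mm above the bench) carries the steel pull loop
- loop_mid (a point): middle of the opening of the tray's level steel pull loop, 25 mm above the bench; x, y as the rack's. The loop is a U of 8 mm round bar on the tray's front: the free opening is 38 mm along x (from -19 to 19 mm about this point) by 36 mm along y; its front crossbar (52 mm wide) has its centre line 23 mm to -x of this point, so that with the tray home its nose is flush with the rack's front. With the tray home it lies under the roof slot
- cover (a joint): angle of the yellow dust cover about its single upright pin, rad: 0 closed (over the roof slot), grows as it swings clockwise seen from above (its knob going to the rack's +y side), stop at 1.45. Light friction (about 0.05 N m), stays where it is left. Plate 93 x 52 x 5 mm, underside 1 mm above the roof
- cover_pin (a point): the cover's pin axis, 76 mm in from the rack's front edge, 56 mm above the bench
- cover_knob (a point): centre of the upright round black knob on the cover, 20 mm diameter, 26 mm high (56 to 82 mm above the bench), 60 mm from the pin axis: towards the rack's front when closed. x of this point runs from the knob to the pin
- hook_grip (a point): centre of the hook tool's wooden handle, a block 26 (x) x 60 (y) x 40 (z) mm with flat sides; tool 130 g, starts upright in its rest. A steel shank of 8 mm diameter runs 63 mm straight down from the middle of the handle's underside, i.e. to 83 mm below this point, and there turns into a foot 8 mm thick that points 13 mm (17 mm with its round end) along the tool's -x. The tool's lowest point is 87 mm below this point
- hook_tip (a point): the bend of the hook tool, on the shank's centre line, 83 mm below the handle's centre; axes as hook_grip
- rest_top (a point): the fixed blue hook rest: middle of the top of its two walls, 75 mm above the bench. The walls (60 mm long along x, 22 mm wide along y) stand 26 mm apart, open above and at both x ends; the shank hangs between them, the ends of the handle sit on them, and lips at y = +-35 mm rise 14 mm above the walls beside the handle's ends. Seated, the handle's centre is 20 mm above this point and the tool's axes are those of the rest. Position and yaw vary
- slat1_mid (a point): loose part, a dark brown walnut slat with two pale dots, 95 long (its x) x 26 wide (y) x 16 thick (z) mm, 45 g, lying flat on the bench; point at its centre. Belongs in one of the two long compartments. May be absent
- slat2_mid (a point): loose part, a dark brown walnut slat with two pale dots, 95 long (its x) x 26 wide (y) x 16 thick (z) mm, 45 g, lying flat on the bench; point at its centre. Belongs in one of the two long compartments. May be absent
- bar1_mid (a point): loose part, a blue connector bar with two brass inserts, 70 long (its x) x 26 wide (y) x 16 thick (z) mm, 50 g, lying flat on the bench; point at its centre. Belongs in one of the two short compartments. May be absent
- bar2_mid (a point): loose part, a blue connector bar with two brass inserts, 70 long (its x) x 26 wide (y) x 16 thick (z) mm, 50 g, lying flat on the bench; point at its centre. Belongs in one of the two short compartments. May be absent
- long_a (a point): centre, on the floor, of a long tray compartment: 110 mm along this point's x by 40 mm along its y; z up. It moves with the tray. Ribs and rims round all compartments are only 6 mm high (the ribs between neighbouring compartments are 16 to 30 mm wide), so a part 16 mm thick stands 10 mm proud of them. The one farther to the tray's left (+y); its centre is 56 mm from the other's
- long_b (a point): centre, on the floor, of a long tray compartment: 110 mm along this point's x by 40 mm along its y; z up. It moves with the tray. Ribs and rims round all compartments are only 6 mm high (the ribs between neighbouring compartments are 16 to 30 mm wide), so a part 16 mm thick stands 10 mm proud of them. The one nearer the tray's middle
- short_a (a point): centre, on the floor, of a short tray compartment: 40 mm along this point's x by 86 mm along its y; the bar lies along y. z up; it moves with the tray; ribs 6 mm high. The one nearer the tray's front; the other lies 70 mm behind it
- short_b (a point): centre, on the floor, of a short tray compartment: 40 mm along this point's x by 86 mm along its y; the bar lies along y. z up; it moves with the tray; ribs 6 mm high. The one at the tray's back
- glue: bystander, to be left where it is: white glue bottle with a red cap, 54 mm diameter, 150 mm high; origin under its centre
- mug: bystander, to be left where it is: blue mug, 80 mm diameter, 90 mm high; origin under its centre
- jar: bystander, to be left where it is: small whitish clear jar with a green lid, 52 mm diameter, 55 mm high; origin under its centre
- brush: bystander, to be left where it is: flat brush lying on the bench, about 200 mm long along its x; origin under its middle
- tape: bystander, to be left where it is: cardboard-brown roll, 60 mm diameter, 22 mm high; origin under its centre
- offcut: bystander, to be left where it is: pale wooden offcut, 75 x 50 x 25 mm; origin under its centre

How it is judged:
By the outcome, as a careful person would: the job done as asked, in the order asked, and still so for the second after the job is handed in, with the robot touching nothing.
Of slat1, slat2, bar1, bar2 only 2 to 4 are there at a start; the rules pass over those that are not, and their reading is None.
At some moment in a run one of slat1, slat2, bar1, bar2 may be knocked a few centimetres aside while the robot is not near it.
It also fails if it takes over 210 s, if anything falls off the work surface, if the arm or the gripper's body presses on something with over 40 N, if the wrist force passes 120 N, or if a joint passes its speed limit or range.

## Working session

There is one attempt and no reset: what is moved stays moved. The work goes in short steps, Python scripts to look and compute and a tool call to move; the robot and the scene stay as the last step left them, time stands still between calls to the robot, and variables do not carry over. Pictures are saved under pics/ and viewed, about 12 in all and at most 16, crops included, and the job is handed in when it is done.

Besides the shell and the picture viewer there is one more tool, called after "Request:" in YAML: its name, and indented under it one key for each argument. servo_tool: Moves the arm, as the interface text tells. Its arguments: {"type":"object","properties":{"series":{"type":"array"}},"required":["series"]}

```bash
mkdir -p pics; cat > h.py <<'E'
import numpy as np, cv2
from rig import env
def cam(n,save=None):
    c=env.read_camera(n); R=cv2.Rodrigues(np.array(c["rvec"],float))[0]; t=np.array(c["tvec"],float).ravel()
    if save: cv2.imwrite("pics/"+save+".png",c["image"][:,:,::-1])
    f=c["image"].shape[0]/2/np.tan(np.radians(c["vfov"])/2)
    return dict(R=R,t=t,f=f,cx=c["cx"],cy=c["cy"],im=c["image"])
def w(c,p): return c["R"].T@(np.array(p,float).ravel()-c["t"])
def ray(c,u,v,z):
    d=c["R"].T@np.array([(u-c["cx"])/c["f"],(v-c["cy"])/c["f"],1]); o=-c["R"].T@c["t"]
    return o+d*(z-o[2])/d[2]
def proj(c,P):
    q=c["R"]@np.array(P,float)+c["t"]; return q[:2]/q[2]*c["f"]+[c["cx"],c["cy"]]
def lm(c,n,label,k=4,pm=0.3):
    for d in env.landmark_of(n,label)[:k]:
        if d["p"]>pm: print(n,label,round(d["p"],2),w(c,d["location"]).round(3))
def maskpose(c,n,label,z,pm=0.3,k=4):
    "mask -> centre, long-axis yaw (deg), sizes on plane z"
    for d in env.masks_of(n,label)[:k]:
        if d["p"]<pm: continue
        v,u=np.nonzero(d["pixels"])
        if len(v)<20: continue
        cs=max(cv2.findContours(d["pixels"].astype(np.uint8),0,1)[0],key=len)[:,0]
        P=np.array([ray(c,*q,z)[:2] for q in cs])
        r=cv2.minAreaRect((P*1000).astype(np.float32)); b=cv2.boxPoints(r); e=[b[1]-b[0],b[2]-b[1]]; e=max(e,key=np.linalg.norm)
        print(n,label,round(d["p"],2),"c",np.round(r[0],1),"size",np.round(r[1],1),"yaw",round(np.degrees(np.arctan2(e[1],e[0]))%180,1),"px",u.mean().round(),v.mean().round())
E
python3 - <<'E'
from h import *
s=env.read_state(); print(s["clock"],s["tcp_pos"],s["tcp_rot"],s["gripper_width"])
for n in ("top","side"):
    c=cam(n,n+"0"); print(n,(-c["R"].T@c["t"]).round(2))
    for l in "rack loop_mid cover_pin cover_knob hook_grip hook_tip rest_top slat1_mid bar1_mid long_a short_a glue mug jar brush tape offcut".split(): lm(c,n,l)
    maskpose(c,n,"slat1_mid",.016); maskpose(c,n,"bar1_mid",.016)
    if n=="top": maskpose(c,n,"rack",.05); maskpose(c,n,"cover",.06); maskpose(c,n,"hook_grip",.115)
print(env.read_state()["clock"])
E
```

```text
0.0 [0.21460008 0.58659291 0.21334099] [[ 9.39111379e-01 -5.29697180e-04  3.43612482e-01]
 [-3.43612871e-01 -1.10483957e-03  9.39110736e-01]
 [-1.17807643e-04 -9.99999249e-01 -1.21957818e-03]] 1.0001020780755985
top [0.4  0.   1.48]
top rack 0.34 [0.372 0.143 0.002]
top loop_mid 0.58 [ 0.659 -0.031  0.022]
top cover_pin 0.84 [ 0.721 -0.024  0.053]
top cover_knob 0.64 [ 0.659 -0.03   0.067]
top hook_grip 0.72 [ 0.566 -0.397  0.097]
top hook_grip 0.57 [ 0.659 -0.026  0.068]
top hook_tip 0.47 [ 0.429 -0.279  0.007]
top rest_top 0.75 [ 0.566 -0.398  0.074]
top slat1_mid 0.55 [0.47  0.404 0.009]
top bar1_mid 0.65 [0.54  0.288 0.012]
top short_a 0.6 [0.292 0.442 0.004]
top glue 0.69 [ 0.701  0.28  -0.001]
top glue 0.64 [0.374 0.145 0.001]
top mug 0.88 [0.291 0.443 0.007]
top mug 0.69 [ 0.432 -0.277  0.007]
top jar 0.58 [ 0.396 -0.137  0.002]
top jar 0.52 [ 0.701  0.283 -0.001]
top brush 0.93 [ 0.626  0.468 -0.001]
top tape 0.76 [ 0.409 -0.427 -0.   ]
top tape 0.4 [ 0.721 -0.023  0.052]
top offcut 0.91 [0.374 0.143 0.   ]
top slat1_mid 0.8 c [468.7 402.8] size [25.6 92.3] yaw 131.7 px 160.0
[... 748 characters left out ...]
ok_tip 0.96 [ 0.569 -0.399  0.009]
side rest_top 0.66 [ 0.567 -0.395  0.075]
side slat1_mid 0.45 [0.471 0.405 0.008]
side bar1_mid 0.69 [0.542 0.281 0.01 ]
side short_a 0.62 [ 0.661 -0.023  0.024]
side glue 0.65 [ 0.698  0.277 -0.001]
side glue 0.62 [ 0.641 -0.028  0.   ]
side jar 0.63 [ 0.391 -0.132 -0.002]
side brush 0.89 [0.618 0.462 0.001]
side offcut 0.92 [ 0.372  0.141 -0.003]
side slat1_mid 0.65 c [ 625.1 -372.5] size [78.9 61.2] yaw 37.4 px 407.0 282.0
side slat1_mid 0.57 c [462.9 393.6] size [46.7 99.8] yaw 136.6 px 210.0 183.0
side bar1_mid 0.64 c [538.3 277.3] size [43.7 71.6] yaw 158.9 px 244.0 189.0
side bar1_mid 0.54 c [647.1 -14.1] size [42.2 16.4] yaw 75.6 px 322.0 214.0
2.15
```

View pics/top0.png

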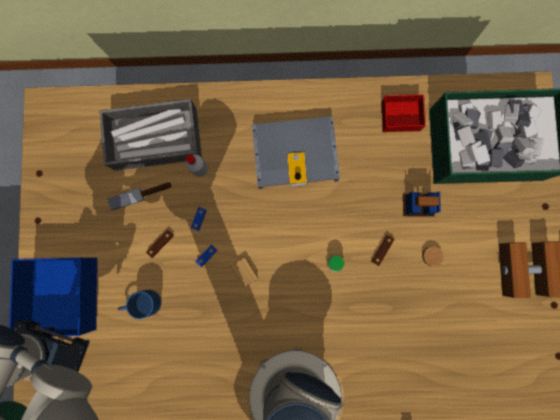

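View pics/side0.png

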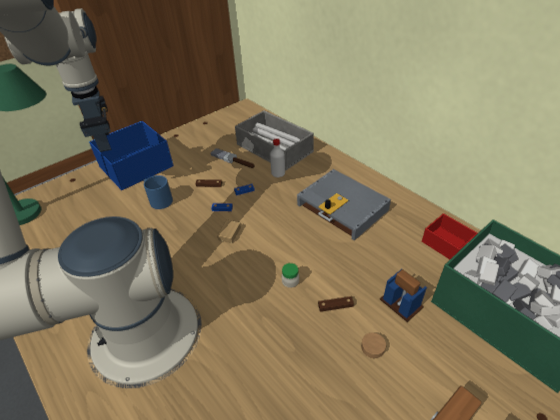

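Top view: all four parts are present. Slats are at px (160,243) and (382,250), bars at (199,218) and (207,256), the rack at (296,152), the hook rest at (424,204) and the jar at (336,263). First I move to the knob with the fingers as a loose cage.

Request:
servo_tool:
  series:
    - [0.7,-0.97,0,0,0,-0.17,45]
    - [0.7,-0.97,0,0,0,-0.17,45]
    - [0.7,-0.97,0,0,0,-0.17,45]
    - [0.7,-0.97,0,0,0,-0.17,45]
    - [0.7,-0.97,0,0,0,-0.17,45]

```text
clock: 2.78
tcp_pos: [0.3212, 0.439, 0.2138]
tcp_rot: [[0.905, 0.001, 0.425], [-0.425, 0.001, 0.905], [0.0, -1.0, 0.001]]
force: [-0.1, 0.6, -0.4]
gripper_width: 0.496
```

Request:
servo_tool:
  series:
    - [0.7,-0.97,0,0,0,-0.17,45]
    - [0.7,-0.97,0,0,0,-0.17,45]
    - [0.7,-0.97,0,0,0,-0.17,45]
    - [0.7,-0.97,0,0,0,-0.17,45]
    - [0.7,-0.97,0,0,0,-0.17,45]

```text
clock: 3.4
tcp_pos: [0.4295, 0.2886, 0.2145]
tcp_rot: [[0.863, 0.002, 0.506], [-0.506, 0.002, 0.863], [0.001, -1.0, 0.003]]
force: [0.1, 0.3, -0.5]
gripper_width: 0.494
```

Request:
servo_tool:
  series:
    - [0.7,-0.97,0,0,0,-0.17,45]
    - [0.7,-0.97,0,0,0,-0.17,45]
    - [0.7,-0.97,0,0,0,-0.17,45]
    - [0.7,-0.97,0,0,0,-0.17,45]
    - [0.7,-0.97,0,0,0,-0.17,45]

```text
clock: 4.03
tcp_pos: [0.5379, 0.1379, 0.2152]
tcp_rot: [[0.812, 0.004, 0.583], [-0.583, 0.002, 0.812], [0.002, -1.0, 0.004]]
force: [0.5, 1.2, -1.3]
gripper_width: 0.494
```

Request:
servo_tool:
  series:
    - [0.7,-0.97,0,0,0,-0.17,45]
    - [0.7,-0.97,0,0,0,-0.17,45]
    - [0.7,-0.97,0,0,0,-0.17,45]
    - [0,0,0,0,0,0,45]

```text
clock: 4.53
tcp_pos: [0.6041, 0.0454, 0.2152]
tcp_rot: [[0.777, 0.005, 0.629], [-0.629, 0.002, 0.777], [0.003, -1.0, 0.005]]
force: [-0.0, -0.1, -0.3]
gripper_width: 0.492
```

```bash
python3 - <<'E'
from h import *
c=cam("wrist","w1")
for l in "rack loop_mid cover_pin cover_knob".split(): lm(c,"wrist",l)
E
```

```text
wrist rack 0.59 [ 0.642 -0.032  0.   ]
wrist cover_knob 0.89 [ 0.656 -0.023  0.069]
```

View pics/w1.png

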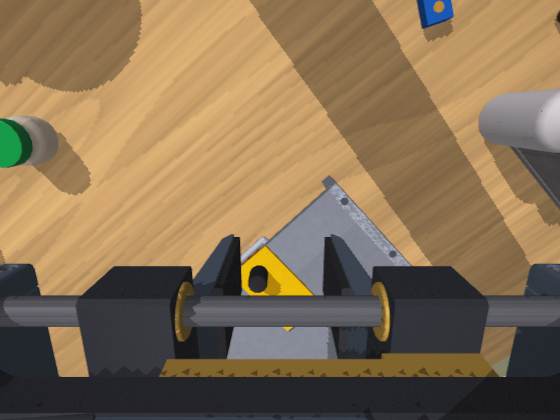

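Request:
servo_tool:
  series:
    - [0.6,-0.8,0,0,0,0,45]
    - [0.6,-0.8,0,0,0,0,45]
    - [0.6,-0.8,0,0,0,0,45]
    - [0,0,-0.8,0,0,0,45]
    - [0,0,-0.8,0,0,0,45]

```text
clock: 5.4
tcp_pos: [0.6575, -0.0214, 0.1691]
tcp_rot: [[0.783, 0.008, 0.622], [-0.622, 0.002, 0.783], [0.005, -1.0, 0.007]]
force: [0.8, 0.1, -0.2]
gripper_width: 0.492
```

```bash
python3 - <<'E'
from h import *
c=cam("wrist","w2"); lm(c,"wrist","cover_knob")
s=env.read_state(); print(s["tcp_pos"])
c=cam("top")
m=env.masks_of("top","rack")[0]["pixels"]
cs=max(cv2.findContours(m.astype(np.uint8),0,1)[0],key=len)[:,0]
a=cv2.approxPolyDP(cs,6,True)[:,0]
for q in a: print(q,ray(c,*q,.05).round(4))
E
```

```text
wrist cover_knob 0.6 [ 0.654 -0.025  0.067]
[ 0.65599453 -0.02115443  0.16739365]
[291 176] [ 0.6595 -0.0061  0.05  ]
```

Request:
servo_tool:
  series:
    - [0,-0.1,-0.9,0,0,0,45]
    - [0,0,-0.9,0,0,0,45]
    - [0,0,-0.9,0,0,0,45]
    - [0,0,-0.65,0,0,0,45]
    - [0,0,0,0,0,0,26]

```text
clock: 6.22
tcp_pos: [0.6612, -0.0228, 0.0749]
tcp_rot: [[0.785, 0.018, 0.619], [-0.619, 0.001, 0.785], [0.014, -1.0, 0.012]]
force: [0.2, 0.6, 0.5]
gripper_width: 0.417
```

Request:
servo_tool:
  series:
    - [0,0,0,0,0,0,26]
    - [0,0,0,0,0,0,26]

```text
clock: 6.48
tcp_pos: [0.6614, -0.0227, 0.0773]
tcp_rot: [[0.785, 0.019, 0.619], [-0.619, 0.001, 0.785], [0.015, -1.0, 0.013]]
force: [-2.4, -1.3, -0.6]
gripper_width: 0.286
```

Request:
servo_tool:
  series:
    - [0,0,-0.3,0,0.15,0,26]
    - [0.01,0.37,-0.05,0,0,0,26]
    - [0.07,0.36,0,0,0,0,26]
    - [0.14,0.34,0,0,0,0,26]
    - [0.2,0.31,0,0,0,0,26]

```text
clock: 7.1
tcp_pos: [0.6755, 0.0215, 0.0675]
tcp_rot: [[0.785, 0.005, 0.619], [-0.619, 0.001, 0.785], [0.003, -1.0, 0.003]]
force: [-0.7, -0.3, -0.5]
gripper_width: 0.285
```

Request:
servo_tool:
  series:
    - [0.25,0.27,0,0,0,0,26]
    - [0.29,0.23,0,0,0,0,26]
    - [0.33,0.17,0,0,0,0,26]
    - [0.35,0.11,0,0,0,0,26]
    - [0,0,0,0,0,0,26]

```text
clock: 7.72
tcp_pos: [0.7024, 0.0398, 0.0654]
tcp_rot: [[0.785, -0.023, 0.619], [-0.619, -0.011, 0.785], [-0.011, -1.0, -0.022]]
force: [-0.2, -5.1, 0.7]
gripper_width: 0.287
```

```bash
python3 - <<'E'
from h import *
s=env.read_state(); print(s["tcp_pos"],s["force"])
c=cam("side")
for l in ("cover_knob","cover_pin","loop_mid"): lm(c,"side",l)
E
```

```text
[0.70243171 0.03977524 0.06543571] [-0.24455181 -5.05028511  0.7191624 ]
side cover_knob 0.59 [0.704 0.036 0.071]
side cover_pin 0.71 [ 0.716 -0.022  0.056]
side loop_mid 0.5 [ 0.661 -0.024  0.025]
```

Request:
servo_tool:
  series:
    - [0,0,0,0,0,0,50]
    - [0,0,0.6,0.05,-0.1,0,50]
    - [0,0,1,0.05,-0.1,0,50]
    - [0,0,1,0,0,0,60]
    - [0,0,1,0,0,0,60]

```text
clock: 8.55
tcp_pos: [0.704, 0.0409, 0.1783]
tcp_rot: [[0.785, 0.002, 0.619], [-0.619, 0.003, 0.785], [-0.001, -1.0, 0.003]]
force: [0.0, 0.2, -1.4]
gripper_width: 0.655
```

Request:
servo_tool:
  series:
    - [-0.3,-0.95,0.3,0,0,-0.6,60]
    - [-0.3,-0.95,0.3,0,0,-0.6,60]
    - [-0.3,-0.95,0,0,0,-0.6,60]
    - [-0.3,-0.95,0,0,0,-0.6,60]
    - [-0.3,-0.95,0,0,0,-0.6,60]

```text
clock: 9.18
tcp_pos: [0.663, -0.1022, 0.2087]
tcp_rot: [[0.551, 0.021, 0.834], [-0.834, 0.0, 0.551], [0.011, -1.0, 0.018]]
force: [0.4, -0.1, 0.7]
gripper_width: 0.659
```

Request:
servo_tool:
  series:
    - [-0.3,-0.95,0,0,0,-0.6,60]
    - [-0.3,-0.95,0,0,0,-0.6,60]
    - [-0.3,-0.95,0,0,0,-0.6,60]
    - [-0.3,-0.95,0,0,0,-0.6,60]
    - [-0.3,-0.95,0,0,0,-0.6,60]

```text
clock: 9.8
tcp_pos: [0.6199, -0.2488, 0.2173]
tcp_rot: [[0.257, 0.032, 0.966], [-0.966, -0.01, 0.257], [0.018, -0.999, 0.029]]
force: [0.0, -0.4, -0.4]
gripper_width: 0.657
```

Request:
servo_tool:
  series:
    - [-0.3,-0.95,0,0,0,-0.6,60]
    - [-0.3,-0.95,0,0,0,-0.6,60]
    - [-0.3,-0.95,0,0,0,-0.6,60]
    - [-0.3,-0.95,0,0,0,-0.6,60]
    - [0,0,0,0,0,0,60]

```text
clock: 10.42
tcp_pos: [0.5853, -0.3686, 0.2256]
tcp_rot: [[-0.002, 0.04, 0.999], [-1.0, -0.023, -0.001], [0.023, -0.999, 0.04]]
force: [0.3, 0.5, -1.0]
gripper_width: 0.664
```

```bash
python3 - <<'E'
from h import *
s=env.read_state(); print(s["tcp_pos"],s["joint_positions"])
c=cam("wrist","w3")
for l in ("hook_grip","rest_top","hook_tip"): lm(c,"wrist",l)
maskpose(c,"wrist","hook_grip",.115)
c=cam("top")
for l in ("cover_knob","cover_pin","loop_mid"): lm(c,"top",l)
maskpose(c,"top","cover",.061)
maskpose(c,"top","rack",.05)
E
```

```text
[ 0.58528244 -0.36862005  0.22555506] [-0.65131928  0.55762503  1.19412771  0.00599938  1.34382867 -0.65125004]
wrist hook_grip 0.76 [ 0.564 -0.398  0.096]
wrist rest_top 0.65 [ 0.561 -0.401  0.075]
wrist hook_grip 0.66 c [ 564.9 -393.9] size [67.6 26.3] yaw 89.3 px 254.0 233.0
top cover_knob 0.79 [0.706 0.032 0.067]
top cover_pin 0.97 [ 0.721 -0.021  0.052]
top loop_mid 0.62 [ 0.663 -0.03   0.023]
top cover 0.77 c [708.6   8.3] size [52.1 92.6] yaw 101.0 px 286.0 159.0
top rack 0.6 c [733.6 -22.1] size [204.9 252.7] yaw 93.7 px 295.0 152.0
```

View pics/w3.png

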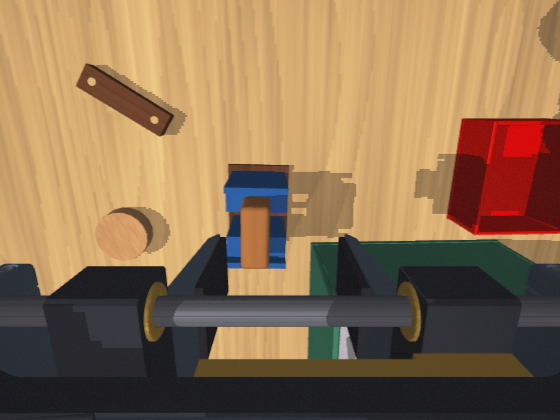

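```bash
python3 - <<'E'
from h import *
im=cv2.imread("pics/side0.png")[255:325,360:450]
cv2.imwrite("pics/s1.png",cv2.resize(im,None,fx=8,fy=8,interpolation=cv2.INTER_CUBIC))
E
```

```text
(no output)
```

View pics/s1.png

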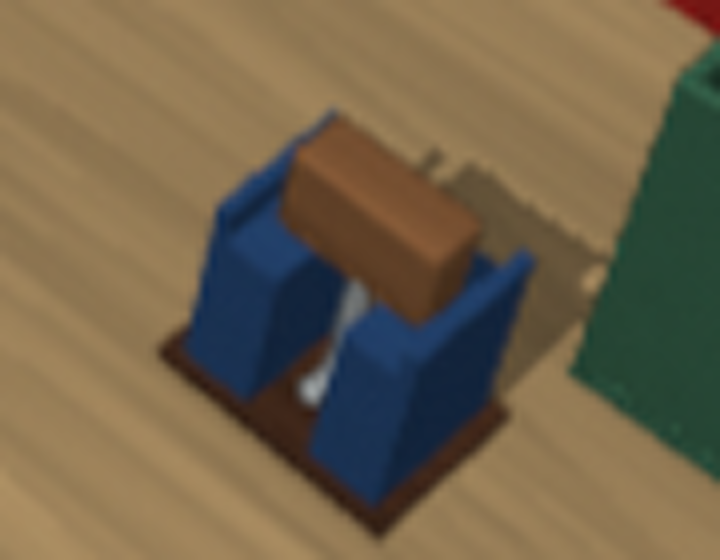

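Request:
servo_tool:
  series:
    - [-0.7,-0.95,0,0.1,0.2,0,60]
    - [0,-0.05,-0.8,0.1,0.2,0,60]
    - [0,0,-0.9,0,0,0,60]
    - [0,0,-0.9,0,0,0,60]
    - [0,0,0,0,0,0,60]

```text
clock: 11.6
tcp_pos: [0.5645, -0.395, 0.1416]
tcp_rot: [[0.003, -0.007, 1.0], [-1.0, 0.002, 0.003], [-0.002, -1.0, -0.007]]
force: [0.4, -0.4, 1.4]
gripper_width: 0.659
```

Request:
servo_tool:
  series:
    - [0,-0.1,-0.8,0,-0.05,0,60]
    - [0,0,-0.8,0,0,0,60]
    - [0,0,-0.4,0,0,0,60]
    - [0,0,0,0,0,0,60]

```text
clock: 12.1
tcp_pos: [0.5669, -0.3979, 0.0831]
tcp_rot: [[0.004, 0.002, 1.0], [-1.0, -0.0, 0.004], [0.0, -1.0, 0.002]]
force: [0.9, 0.8, 0.2]
gripper_width: 0.657
```

```bash
python3 - <<'E'
from h import *
s=env.read_state(); print(s["tcp_pos"],s["force"])
c=cam("wrist","w4")
lm(c,"wrist","hook_grip")
E
```

```text
[ 0.56691485 -0.39787844  0.08312826] [0.8787706  0.7762635  0.19106074]
wrist hook_grip 0.88 [ 0.563 -0.397  0.096]
```

View pics/w4.png

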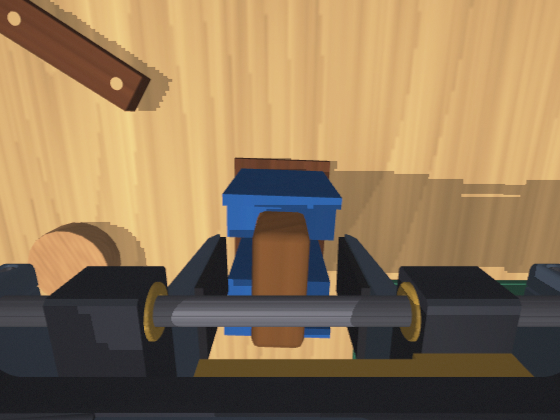

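The handle stands between the fingers (px 255–308), squarely aligned, and the rest's foot direction is −x. I close on it and lift.

Request:
servo_tool:
  series:
    - [0,0,-0.12,0,0,0,60]
    - [0,0,0,0,0,0,10]
    - [0,0,0,0,0,0,10]
    - [0,0,0,0,0,0,10]
    - [0,0,0,0,0,0,10]

```text
clock: 12.82
tcp_pos: [0.5681, -0.399, 0.0825]
tcp_rot: [[0.004, 0.005, 1.0], [-1.0, -0.003, 0.004], [0.003, -1.0, 0.005]]
force: [-0.1, -0.6, -1.1]
gripper_width: 0.279
```

Request:
servo_tool:
  series:
    - [0,0,0,0,0,0,10]
    - [0,0,0,0,0,0,10]
    - [0,0,0.4,0,0,0,10]
    - [0,0,0.8,0,0,0,10]
    - [0,0,0,0,0,0,10]

```text
clock: 13.45
tcp_pos: [0.5682, -0.399, 0.1205]
tcp_rot: [[0.004, 0.005, 1.0], [-1.0, -0.003, 0.004], [0.003, -1.0, 0.005]]
force: [-0.2, 0.2, -0.9]
gripper_width: 0.283
```

```bash
python3 - <<'E'
from h import *
s=env.read_state(); print(s["tcp_pos"],s["force"],s["gripper_width"])
for n in ("wrist","side"):
    c=cam(n)
    lm(c,n,"hook_grip");lm(c,n,"hook_tip")
E
```

```text
[ 0.56817301 -0.39898929  0.12050845] [-0.15930867  0.22409614 -0.93098347] 0.2829023269440313
wrist hook_grip 0.58 [ 0.566 -0.395  0.133]
side hook_grip 0.66 [ 0.565 -0.396  0.131]
side hook_grip 0.31 [0.373 0.141 0.001]
side hook_tip 0.44 [ 0.57  -0.396  0.05 ]
```

Request:
servo_tool:
  series:
    - [0,0,0.9,0,0,0,10]
    - [0,0,0.9,0,0,0,10]
    - [0.2,0.9,0.9,0,0,0,10]
    - [0.2,0.9,0,0,0,0.1,10]
    - [0.2,0.9,0,0,0,0.1,10]

```text
clock: 14.38
tcp_pos: [0.5834, -0.3148, 0.1962]
tcp_rot: [[0.023, -0.003, 1.0], [-1.0, 0.003, 0.023], [-0.003, -1.0, -0.003]]
force: [-0.0, 0.3, -1.1]
gripper_width: 0.283
```

Request:
servo_tool:
  series:
    - [0.2,0.9,0,0,0,0.1,10]
    - [0.2,0.9,0,0,0,0.1,10]
    - [0.2,0.9,0,0,0,0.1,10]
    - [0.2,0.9,0,0,0,0.1,10]
    - [0.2,0.9,0,0,0,0,10]

```text
clock: 15.0
tcp_pos: [0.6114, -0.1703, 0.1882]
tcp_rot: [[0.07, -0.012, 0.997], [-0.997, 0.008, 0.071], [-0.008, -1.0, -0.012]]
force: [0.3, 0.8, -1.6]
gripper_width: 0.284
```

Request:
servo_tool:
  series:
    - [0.2,0.9,0,0,0,0,10]
    - [0.2,0.9,0,0,0,0,10]
    - [0.2,0.9,0,0,0,0,10]
    - [0,0,0,0,0,0,10]

```text
clock: 15.5
tcp_pos: [0.627, -0.0812, 0.1819]
tcp_rot: [[0.076, -0.02, 0.997], [-0.997, 0.01, 0.076], [-0.011, -1.0, -0.019]]
force: [0.4, -0.8, -1.5]
gripper_width: 0.284
```

```bash
python3 - <<'E'
from h import *
s=env.read_state(); print(s["tcp_pos"],s["tcp_rot"].round(3))
n="wrist";c=cam(n,"w5")
for l in ("hook_grip","hook_tip","rack","loop_mid","cover_knob","cover_pin"): lm(c,n,l)
np.save("c5.npy",c,allow_pickle=True)
E
```

```text
[ 0.62696769 -0.08120315  0.18185966] [[ 0.076 -0.02   0.997]
 [-0.997  0.01   0.076]
 [-0.011 -1.    -0.019]]
wrist hook_grip 0.65 [ 0.626 -0.08   0.194]
wrist rack 0.57 [ 0.643 -0.033 -0.001]
wrist cover_pin 0.91 [ 0.714 -0.022  0.053]
```

View pics/w5.png

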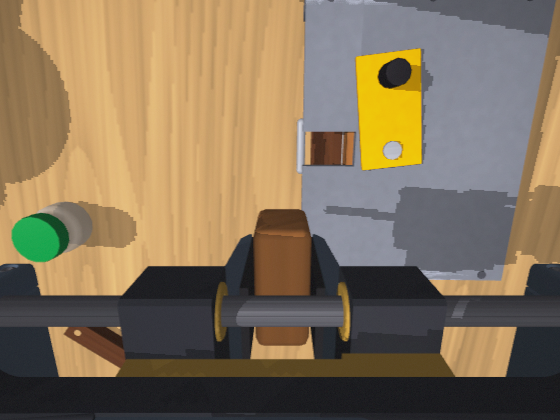

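```bash
python3 - <<'E'
from h import *
c=np.load("c5.npy",allow_pickle=True).item()
for q in [(304,132),(304,167),(354,132),(355,165),(304,10),(300,270)]: print(q,ray(c,*q,.05).round(4))
for q in [(300,121),(300,172)]: print(q,ray(c,*q,.025).round(4))
im=c["im"][90:210,270:450,::-1]
cv2.imwrite("pics/s2.png",cv2.resize(im,None,fx=4,fy=4,interpolation=cv2.INTER_CUBIC))
E
```

```text
(304, 132) [ 0.6383 -0.0153  0.05  ]
(304, 167) [ 0.6411 -0.0456  0.05  ]
(354, 132) [ 0.6814 -0.012   0.05  ]
(355, 165) [ 0.686  -0.0403  0.05  ]
(304, 10) [0.6295 0.0784 0.05  ]
(300, 270) [ 0.6466 -0.1456  0.05  ]
(300, 121) [ 0.6348 -0.0066  0.025 ]
(300, 172) [ 0.6391 -0.0541  0.025 ]
```

View pics/s2.png

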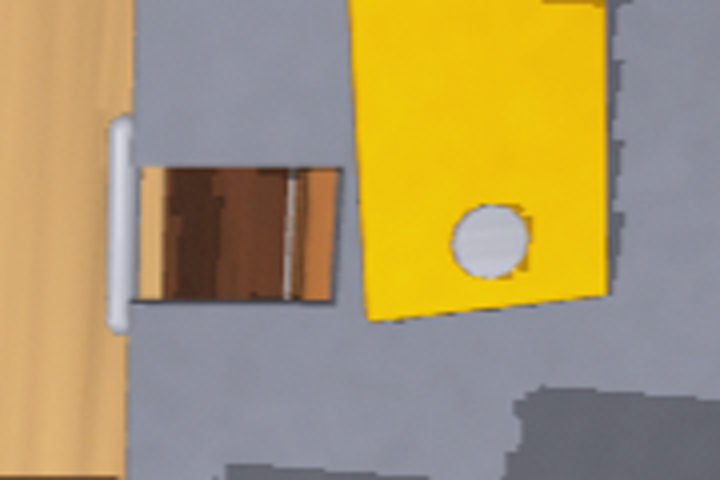

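Slot corners at px (304,132)–(355,165), unobstructed, cover clear; crossbar nose at u=300. Moving the shank above the slot.

Request:
servo_tool:
  series:
    - [0.8,0.87,0,-0.1,-0.2,0,10]
    - [0.8,0.87,0,0,0,0,10]
    - [0,0,0,0,0,0,10]

```text
clock: 16.23
tcp_pos: [0.6765, -0.0331, 0.1835]
tcp_rot: [[0.069, 0.004, 0.998], [-0.998, -0.002, 0.069], [0.002, -1.0, 0.004]]
force: [-1.5, -0.5, -2.2]
gripper_width: 0.283
```

```bash
python3 - <<'E'
from h import *
s=env.read_state(); print(s["tcp_pos"],s["tcp_rot"].round(3))
for n in ("side","top"):
    c=cam(n); lm(c,n,"hook_tip"); lm(c,n,"hook_grip"); lm(c,n,"loop_mid")
E
```

```text
[ 0.67652453 -0.03308352  0.18347836] [[ 0.069  0.004  0.998]
 [-0.998 -0.002  0.069]
 [ 0.002 -1.     0.004]]
side hook_tip 0.58 [ 0.68  -0.034  0.114]
side hook_grip 0.59 [0.62  0.458 0.001]
side hook_grip 0.57 [ 0.698  0.279 -0.001]
side hook_grip 0.47 [ 0.674 -0.032  0.197]
side loop_mid 0.52 [ 0.66  -0.024  0.023]
top hook_grip 0.63 [0.429 0.262 0.006]
top loop_mid 0.66 [0.428 0.265 0.009]
```

Request:
servo_tool:
  series:
    - [-0.1,0.15,-0.8,0,0,0,10]
    - [-0.05,0,-0.8,0,0,0,10]
    - [0,0,0,0,0,0,10]

```text
clock: 17.0
tcp_pos: [0.6704, -0.0311, 0.1356]
tcp_rot: [[0.066, 0.004, 0.998], [-0.998, -0.002, 0.066], [0.003, -1.0, 0.004]]
force: [-0.7, 0.8, -0.9]
gripper_width: 0.283
```

Request:
servo_tool:
  series:
    - [0.17,0.08,0,0,0,0,10]
    - [0,0,-0.6,0,0,0,10]
    - [0,0,0,0,0,0,10]

```text
clock: 17.38
tcp_pos: [0.6771, -0.0289, 0.1185]
tcp_rot: [[0.066, 0.007, 0.998], [-0.998, -0.003, 0.066], [0.003, -1.0, 0.007]]
force: [0.3, 0.6, -1.9]
gripper_width: 0.285
```

Request:
servo_tool:
  series:
    - [0,0,-0.6,0,0,0,10]
    - [0,0,-0.4,0,0,0,10]
    - [0,0,0,0,0,0,10]

```text
clock: 17.75
tcp_pos: [0.6803, -0.0297, 0.092]
tcp_rot: [[0.066, 0.016, 0.998], [-0.998, -0.004, 0.066], [0.005, -1.0, 0.016]]
force: [-4.4, 0.7, -0.4]
gripper_width: 0.28
```

Request:
servo_tool:
  series:
    - [-0.2,0,0,0,0.15,0,10]
    - [0,0,-0.3,0,0,0,10]
    - [0,0,0,0,0,0,10]

```text
clock: 18.12
tcp_pos: [0.6735, -0.0296, 0.081]
tcp_rot: [[0.066, -0.002, 0.998], [-0.998, -0.004, 0.066], [0.004, -1.0, -0.002]]
force: [0.5, 0.8, -1.8]
gripper_width: 0.284
```

Request:
servo_tool:
  series:
    - [-0.5,-0.04,0,0,0,0,10]
    - [-0.5,-0.04,0,0,0,0,10]
    - [-0.5,-0.04,0,0,0,0,10]
    - [-0.5,-0.04,0,0,0,0,10]
    - [-0.5,-0.04,0,0,0,0,10]

```text
clock: 18.75
tcp_pos: [0.5995, -0.0354, 0.0801]
tcp_rot: [[0.066, 0.003, 0.998], [-0.998, -0.004, 0.066], [0.004, -1.0, 0.003]]
force: [1.6, 0.7, -1.0]
gripper_width: 0.282
```

Request:
servo_tool:
  series:
    - [-0.6,-0.04,0.03,0,0,0,10]
    - [-0.6,-0.04,0.03,0,0,0,10]
    - [-0.6,-0.04,0.03,0,0,0,10]
    - [-0.6,-0.04,0,0,0,0,10]
    - [-0.6,-0.04,0,0,0,0,10]

```text
clock: 19.38
tcp_pos: [0.5102, -0.0419, 0.0831]
tcp_rot: [[0.066, 0.01, 0.998], [-0.998, -0.005, 0.066], [0.005, -1.0, 0.01]]
force: [2.3, 0.4, -2.1]
gripper_width: 0.284
```

Request:
servo_tool:
  series:
    - [-0.5,-0.04,0,0,0,0,10]
    - [-0.4,-0.03,0,0,0,0,10]
    - [-0.3,-0.03,0,0,0,0,10]

```text
clock: 19.75
tcp_pos: [0.4732, -0.0451, 0.0833]
tcp_rot: [[0.065, 0.012, 0.998], [-0.998, -0.005, 0.065], [0.005, -1.0, 0.011]]
force: [2.2, 1.4, -0.7]
gripper_width: 0.284
```

Request:
servo_tool:
  series:
    - [-0.25,-0.02,0,0,0,0,10]
    - [-0.2,-0.01,0,0,0,0,10]
    - [-0.15,-0.01,0,0,0,0,10]
    - [0,0,0,0,0,0,10]

```text
clock: 20.25
tcp_pos: [0.4674, -0.0483, 0.0873]
tcp_rot: [[0.063, 0.038, 0.997], [-0.998, -0.008, 0.064], [0.011, -0.999, 0.038]]
force: [0.1, -0.5, 0.6]
gripper_width: 0.286
```

Request:
servo_tool:
  series:
    - [0.3,0,0,0,0.3,0,10]
    - [0,0,0,0,0,0,10]

```text
clock: 20.5
tcp_pos: [0.4758, -0.0483, 0.0872]
tcp_rot: [[0.064, 0.005, 0.998], [-0.998, -0.008, 0.064], [0.008, -1.0, 0.005]]
force: [-0.2, 0.4, -1.7]
gripper_width: 0.284
```

```bash
python3 - <<'E'
from h import *
s=env.read_state(); print(s["tcp_pos"],s["tcp_rot"].round(3),s["force"])
for n in ("side","top"):
    c=cam(n,n+"2")
    for l in ("hook_tip","hook_grip","loop_mid","long_a","short_a","slat1_mid","bar1_mid"): lm(c,n,l)
    if n=="top": maskpose(c,n,"tray",.018)
a=cv2.imread("pics/side2.png")[120:300,180:420]
cv2.imwrite("pics/s3.png",cv2.resize(a,None,fx=3,fy=3))
E
```

```text
[ 0.47575623 -0.04834256  0.0871945 ] [[ 0.064  0.005  0.998]
 [-0.998 -0.008  0.064]
 [ 0.008 -1.     0.005]] [-0.24131391  0.36021397 -1.70589993]
side hook_tip 0.41 [ 0.479 -0.051  0.034]
side hook_grip 0.52 [ 0.477 -0.049  0.113]
side loop_mid 0.66 [ 0.478 -0.041  0.027]
side loop_mid 0.49 [ 0.476 -0.046  0.113]
side long_a 0.96 [0.552 0.045 0.012]
side long_a 0.57 [ 0.559 -0.017  0.017]
side short_a 0.85 [ 0.533 -0.096  0.013]
side short_a 0.74 [ 0.599 -0.089  0.013]
side slat1_mid 0.76 [0.487 0.38  0.009]
side bar1_mid 0.66 [0.544 0.281 0.008]
side bar1_mid 0.65 [0.7   0.037 0.073]
top long_a 0.96 [ 0.561 -0.011  0.017]
top long_a 0.8 [0.559 0.049 0.013]
top short_a 0.88 [ 0.599 -0.088  0.011]
top short_a 0.6 [ 0.533 -0.09   0.01 ]
top slat1_mid 0.71 [0.486 0.381 0.009]
top bar1_mid 0.68 [0.546 0.285 0.011]
top bar1_mid 0.5 [ 0.535 -0.092  0.01 ]
top tray 0.78 c [565.  -33.1] size [123.9 214.6] yaw 94.1 px 297.0 199.0
```

View pics/s3.png

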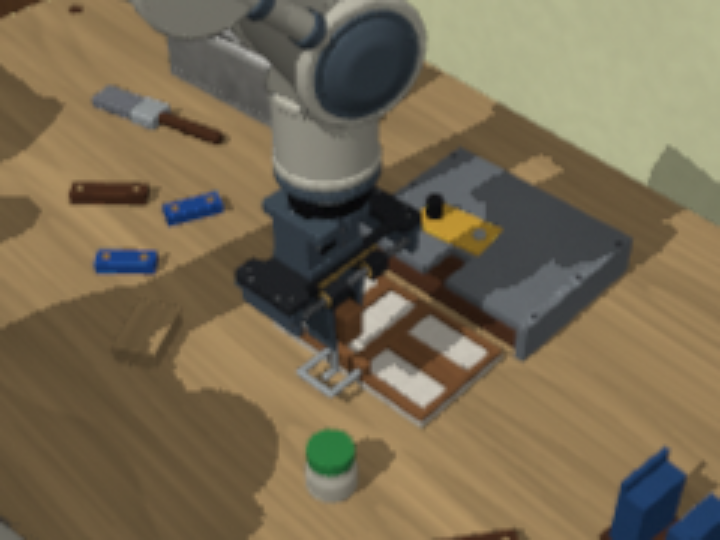

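Tray is out (loop at ≈0.478, at its stop), hook still in the loop. Freeing the foot and lifting.

Request:
servo_tool:
  series:
    - [0.27,0.02,0,0,0,0,10]
    - [0,0,0.5,0,0,0,10]
    - [0,0,0.8,0,0,0,10]
    - [0,0,0.8,0,0,0,10]
    - [0,0,0.8,0,0,0,10]

```text
clock: 21.98
tcp_pos: [0.4848, -0.0473, 0.1755]
tcp_rot: [[0.063, 0.002, 0.998], [-0.998, -0.007, 0.063], [0.007, -1.0, 0.002]]
force: [1.3, 0.2, -0.2]
gripper_width: 0.286
```

Request:
servo_tool:
  series:
    - [0,-0.2,0.8,0,0,0,10]
    - [0,-0.6,0.3,0,0,0,10]
    - [0,0,0,0,0,0,10]

```text
clock: 22.35
tcp_pos: [0.4867, -0.0728, 0.2108]
tcp_rot: [[0.064, 0.006, 0.998], [-0.998, -0.008, 0.064], [0.009, -1.0, 0.005]]
force: [-0.4, 0.6, -1.5]
gripper_width: 0.282
```

```bash
python3 - <<'E'
from h import *
s=env.read_state(); print(s["tcp_pos"],s["tcp_rot"].round(3),s["force"])
for n in ("side","wrist","top"):
    c=cam(n,n+"3")
    for l in ("hook_tip","hook_grip","loop_mid"): lm(c,n,l)
    if n=="top":
        for l in ("long_a","short_a"): lm(c,n,l)
        maskpose(c,n,"tray",.018);maskpose(c,n,"slat1_mid",.016);maskpose(c,n,"bar1_mid",.016)
E
```

```text
[ 0.48671237 -0.07281362  0.21081267] [[ 0.064  0.006  0.998]
 [-0.998 -0.008  0.064]
 [ 0.009 -1.     0.005]] [-0.42987196  0.55846559 -1.4764417 ]
side hook_tip 0.66 [ 0.488 -0.071  0.156]
side hook_grip 0.76 [ 0.486 -0.07   0.238]
side hook_grip 0.54 [ 0.532 -0.094  0.012]
side loop_mid 0.56 [ 0.477 -0.037  0.025]
side loop_mid 0.42 [ 0.602 -0.087  0.012]
wrist hook_grip 0.59 [ 0.484 -0.069  0.239]
wrist loop_mid 0.68 [ 0.484 -0.07   0.237]
top hook_tip 0.45 [ 0.473 -0.043  0.023]
top loop_mid 0.64 [ 0.479 -0.042  0.021]
top long_a 0.76 [ 0.559 -0.011  0.017]
top long_a 0.6 [0.558 0.05  0.012]
top tray 0.96 c [556.5  32.2] size [130.1  81.9] yaw 3.4 px 278.0 210.0
top slat1_mid 0.86 c [484.1 377.3] size [29.2 94.9] yaw 135.9 px 168.0 238.0
top bar1_mid 0.72 c [542.  284.6] size [29.5 68.1] yaw 161.0 px 198.0 219.0
```

View pics/wrist3.png

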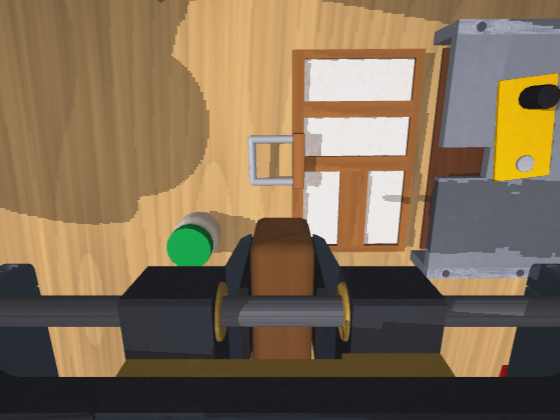

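Request:
servo_tool:
  series:
    - [0.23,-0.93,0,0,0,-0.05,10]
    - [0.23,-0.93,0,0,0,-0.05,10]
    - [0.23,-0.93,0,0,0,-0.05,10]
    - [0.23,-0.93,0,0,0,-0.05,10]
    - [0.23,-0.93,0,0,0,-0.05,10]

```text
clock: 23.82
tcp_pos: [0.5212, -0.2134, 0.2109]
tcp_rot: [[0.041, 0.005, 0.999], [-0.999, -0.007, 0.041], [0.008, -1.0, 0.004]]
force: [-0.1, 0.2, -2.2]
gripper_width: 0.286
```

Request:
servo_tool:
  series:
    - [0.23,-0.93,0,0,0,-0.05,10]
    - [0.23,-0.93,0,0,0,-0.05,10]
    - [0.23,-0.93,0,0,0,-0.05,10]
    - [0.23,-0.93,0,0,0,-0.05,10]
    - [0.23,-0.93,0,0,0,-0.05,10]

```text
clock: 24.45
tcp_pos: [0.5563, -0.3577, 0.2104]
tcp_rot: [[0.013, 0.004, 1.0], [-1.0, -0.007, 0.014], [0.007, -1.0, 0.004]]
force: [0.0, 1.0, -1.6]
gripper_width: 0.285
```

Request:
servo_tool:
  series:
    - [0.23,-0.93,0,0,0,-0.05,10]
    - [0.2,-0.5,0,0,0,-0.05,10]
    - [0,0,0,0,0,0,10]

```text
clock: 24.82
tcp_pos: [0.5694, -0.4038, 0.2094]
tcp_rot: [[0.001, 0.003, 1.0], [-1.0, -0.007, 0.001], [0.007, -1.0, 0.003]]
force: [0.2, 0.3, -2.1]
gripper_width: 0.284
```

```bash
python3 - <<'E'
from h import *
s=env.read_state(); print(s["tcp_pos"],s["tcp_rot"].round(3),s["force"])
n="wrist"; c=cam(n)
for l in ("hook_grip","rest_top"): lm(c,n,l)
E
```

```text
[ 0.56937057 -0.40379093  0.20940582] [[ 0.001  0.003  1.   ]
 [-1.    -0.007  0.001]
 [ 0.007 -1.     0.003]] [ 0.19289091  0.29896046 -2.06193519]
wrist hook_grip 0.76 [ 0.568 -0.401  0.239]
wrist hook_grip 0.33 [ 0.428 -0.28   0.009]
wrist rest_top 0.63 [ 0.564 -0.403  0.075]
```

Request:
servo_tool:
  series:
    - [-0.05,0.16,0,0.07,0,0,10]
    - [0,0,-0.8,0,0,0,10]
    - [0,0,-0.8,0,0,0,10]
    - [0,0,0,0,0,0,10]

```text
clock: 25.48
tcp_pos: [0.5673, -0.3941, 0.1621]
tcp_rot: [[0.004, 0.004, 1.0], [-1.0, 0.002, 0.004], [-0.002, -1.0, 0.004]]
force: [-0.5, 0.1, -1.8]
gripper_width: 0.281
```

Request:
servo_tool:
  series:
    - [0.03,-0.16,0,0,0,0,10]
    - [0,0,-0.6,0,0,0,10]
    - [0,0,0,0,0,0,10]

```text
clock: 25.85
tcp_pos: [0.5689, -0.3993, 0.1453]
tcp_rot: [[0.005, 0.006, 1.0], [-1.0, 0.0, 0.005], [-0.0, -1.0, 0.006]]
force: [-0.5, -0.3, -1.5]
gripper_width: 0.287
```

Request:
servo_tool:
  series:
    - [0,0,-0.7,0,0,0,10]
    - [0,0,-0.5,0,0,0,10]
    - [0,0,0,0,0,0,10]

```text
clock: 26.22
tcp_pos: [0.5694, -0.3997, 0.1091]
tcp_rot: [[0.005, 0.007, 1.0], [-1.0, -0.0, 0.005], [0.0, -1.0, 0.007]]
force: [0.2, -0.2, -2.6]
gripper_width: 0.282
```

Request:
servo_tool:
  series:
    - [0,0.02,-0.6,0,0,0,10]
    - [0,0,-0.35,0,0,0,10]
    - [0,0,0,0,0,0,10]
    - [0,0,0,0,0,0,10]

```text
clock: 26.72
tcp_pos: [0.5699, -0.3994, 0.0797]
tcp_rot: [[0.005, 0.008, 1.0], [-1.0, -0.001, 0.005], [0.001, -1.0, 0.008]]
force: [0.2, 0.5, -2.0]
gripper_width: 0.281
```

```bash
python3 - <<'E'
from h import *
for n in ("wrist","side"):
    c=cam(n); lm(c,n,"hook_grip"); lm(c,n,"hook_tip")
E
```

```text
wrist hook_grip 0.78 [ 0.569 -0.397  0.107]
wrist hook_tip 0.36 [ 0.43  -0.28   0.012]
side hook_grip 0.63 [ 0.571 -0.398  0.108]
side hook_tip 0.43 [ 0.572 -0.402  0.027]
side hook_tip 0.34 [ 0.48  -0.036  0.029]
```

Request:
servo_tool:
  series:
    - [-0.04,0,-0.1,0,0.05,0,10]
    - [0,0,0,0,0,0,28]
    - [0,0,0,0,0,0,28]
    - [0,0,0,0,0,0,28]
    - [0,0,0,0,0,0,28]

```text
clock: 27.65
tcp_pos: [0.5689, -0.3997, 0.0772]
tcp_rot: [[0.005, 0.004, 1.0], [-1.0, -0.002, 0.005], [0.002, -1.0, 0.004]]
force: [-0.0, 1.6, 0.4]
gripper_width: 0.311
```

```bash
python3 - <<'E'
from h import *
s=env.read_state(); print(s["tcp_pos"],s["gripper_width"])
for n in ("wrist","side"):
    c=cam(n); lm(c,n,"hook_grip"); lm(c,n,"hook_tip")
E
```

```text
[ 0.56892251 -0.39969163  0.07719402] 0.31139053747026996
wrist hook_grip 0.93 [ 0.568 -0.4    0.095]
side hook_grip 0.65 [ 0.567 -0.397  0.094]
side hook_tip 0.47 [ 0.57  -0.401  0.013]
```

Request:
servo_tool:
  series:
    - [0,0,0,0,0,0,60]
    - [0,0,0,0,0,0,60]
    - [0,0,0,0,0,0,60]
    - [0,0,0.7,0,0,0,60]
    - [0,0,1,0,0,0,60]

```text
clock: 28.58
tcp_pos: [0.5676, -0.3986, 0.1267]
tcp_rot: [[0.005, -0.0, 1.0], [-1.0, 0.001, 0.005], [-0.001, -1.0, -0.0]]
force: [0.7, -0.4, 0.2]
gripper_width: 0.655
```

Request:
servo_tool:
  series:
    - [0,0,1,0,0,0,60]
    - [-0.9,0.5,1,0,0,0,60]
    - [-0.9,0.5,0,0,0,0,60]
    - [-0.9,0.4,0,0,0,0,60]
    - [0,0,0,0,0,0,60]

```text
clock: 29.2
tcp_pos: [0.4854, -0.3562, 0.1914]
tcp_rot: [[0.005, 0.004, 1.0], [-1.0, -0.002, 0.005], [0.002, -1.0, 0.004]]
force: [0.1, -0.8, 0.2]
gripper_width: 0.658
```

```bash
python3 - <<'E'
from h import *
s=env.read_state(); print(s["tcp_pos"],s["tcp_rot"].round(3))
n="wrist"; c=cam(n,"w6"); lm(c,n,"slat1_mid"); maskpose(c,n,"slat1_mid",.016); lm(c,n,"hook_grip")
n="top"; c=cam(n,"top4")
for l in ("long_a","short_a","slat1_mid","bar1_mid","loop_mid","rack"): lm(c,n,l)
maskpose(c,n,"tray",.018);maskpose(c,n,"slat1_mid",.016);maskpose(c,n,"bar1_mid",.016)
cv2.imwrite("pics/s4.png",cv2.resize(c["im"][100:300,130:430,::-1],None,fx=2.6,fy=2.6,interpolation=cv2.INTER_CUBIC))
n="side"; c=cam(n)
for l in ("long_a","short_a","bar1_mid","slat1_mid","loop_mid"): lm(c,n,l)
maskpose(c,n,"bar1_mid",.016)
E
```

```text
[ 0.48542387 -0.35615036  0.19135453] [[ 0.005  0.004  1.   ]
 [-1.    -0.002  0.005]
 [ 0.002 -1.     0.004]]
wrist hook_grip 0.76 [ 0.568 -0.396  0.093]
top long_a 0.56 [0.557 0.051 0.012]
top long_a 0.55 [ 0.562 -0.009  0.014]
top long_a 0.35 [ 0.376  0.141 -0.002]
top short_a 0.87 [ 0.535 -0.09   0.01 ]
top short_a 0.79 [ 0.599 -0.089  0.008]
top bar1_mid 0.76 [0.543 0.286 0.013]
top loop_mid 0.65 [ 0.476 -0.042  0.022]
top rack 0.72 [ 0.64  -0.025 -0.   ]
top tray 0.56 c [559.2 -33.7] size [135.9 213.2] yaw 93.4 px 301.0 210.0
top slat1_mid 0.81 c [483.2 377.9] size [30.9 96.7] yaw 134.1 px 167.0 238.0
top bar1_mid 0.63 c [541.9 283.4] size [30.1 70.6] yaw 157.7 px 198.0 218.0
side long_a 0.67 [0.554 0.043 0.011]
side long_a 0.64 [ 0.557 -0.014  0.011]
side short_a 0.84 [ 0.533 -0.096  0.014]
side short_a 0.61 [ 0.602 -0.089  0.009]
side bar1_mid 0.67 [0.546 0.283 0.009]
side slat1_mid 0.71 [0.429 0.263 0.011]
side slat1_mid 0.66 [ 0.638 -0.029  0.002]
side slat1_mid 0.58 [ 0.717 -0.022  0.058]
side slat1_mid 0.47 [0.488 0.377 0.009]
side loop_mid 0.71 [ 0.477 -0.039  0.024]
side bar1_mid 0.49 c [540.5 278. ] size [49.2 74.1] yaw 155.5 px 245.0 189.0
side bar1_mid 0.49 c [ 625.7 -369.9] size [64.6 75.8] yaw 90.1 px 408.0 281.0
```

View pics/s4.png

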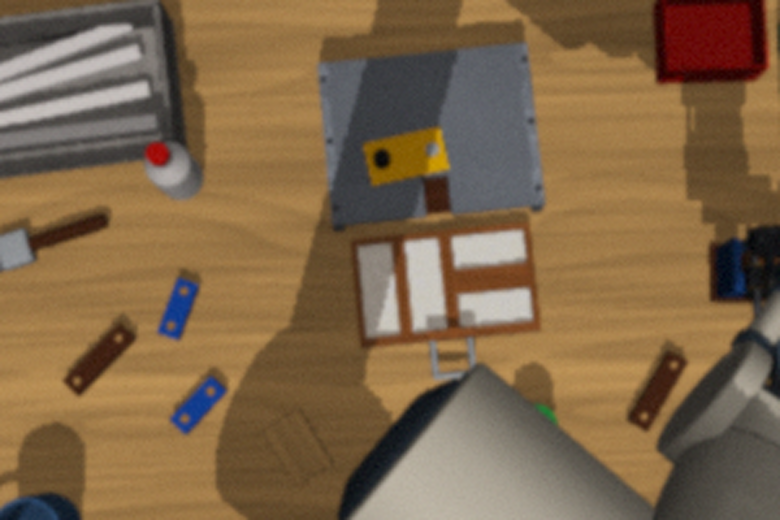

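```bash
cat >> h.py <<'E'
def blob(c,uv,kind,z=.016,r=30):
    "colour blob nearest pixel uv -> pose on plane z"
    im=c["im"].astype(int); R,G,B=im[...,0],im[...,1],im[...,2]
    m=(B>R+50) if kind=="bar" else (R<120)&(R>G+18)&(G<70)&(B<60)
    m=cv2.morphologyEx(m.astype(np.uint8),3,np.ones((5,5)))
    n,lab,st,ce=cv2.connectedComponentsWithStats(m)
    best=min((i for i in range(1,n) if st[i,4]>60),key=lambda i:np.hypot(*(ce[i]-uv)))
    cs=max(cv2.findContours((lab==best).astype(np.uint8),0,1)[0],key=len)[:,0]
    P=np.array([ray(c,*q,z)[:2] for q in cs])*1000
    q=cv2.minAreaRect(P.astype(np.float32)); b=cv2.boxPoints(q); e=max([b[1]-b[0],b[2]-b[1]],key=np.linalg.norm)
    print(kind,"c",np.round(q[0],1),"size",np.round(q[1],1),"yaw",round(np.degrees(np.arctan2(e[1],e[0]))%180,1),"px",ce[best].round())
E
python3 - <<'E'
from h import *
n="top"; c=cam(n)
blob(c,(382,250),"slat"); blob(c,(167,238),"slat"); blob(c,(198,218),"bar"); blob(c,(206,256),"bar")
n="wrist"; c=cam(n); 
p=proj(c,[.43,-.278,.016]); print(p); blob(c,p,"slat")
E
```

```text
slat c [ 432.  -277.7] size [29.8 97.8] yaw 147.7 px [382. 249.]
slat c [487.7 377.9] size [28.8 94.5] yaw 134.2 px [168. 237.]
bar c [542.3 283.9] size [24.4 67.2] yaw 158.9 px [198. 218.]
bar c [427.1 260.6] size [24.  66.4] yaw 133.8 px [206. 255.]
[223.69591384 112.58144175]
slat c [ 428.9 -281.1] size [25.8 93.3] yaw 147.3 px [222. 115.]
```

View pics/w6.png

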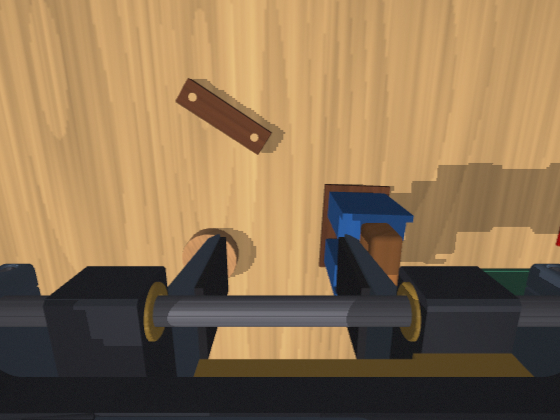

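Request:
servo_tool:
  series:
    - [-0.25,0.32,-0.3,0,0,0.95,60]
    - [-0.25,0.32,-0.3,0,0,0.95,60]
    - [-0.25,0.32,-0.3,0,0,0.95,60]
    - [-0.25,0.32,-0.3,0,0,0.95,60]
    - [-0.25,0.32,-0.3,0,0,0.95,60]

```text
clock: 30.98
tcp_pos: [0.449, -0.3085, 0.1453]
tcp_rot: [[0.495, 0.007, 0.869], [-0.869, -0.001, 0.495], [0.004, -1.0, 0.005]]
force: [-0.4, -0.1, -0.3]
gripper_width: 0.66
```

Request:
servo_tool:
  series:
    - [-0.25,0.32,-0.3,0,0,0.95,60]
    - [-0.25,0.32,-0.3,0,0,0.95,60]
    - [-0.2,0.3,-0.3,0,0,0.95,60]
    - [0,0,-0.3,0,0,0.95,60]
    - [0,0,0,0,0,0.9,60]

```text
clock: 31.6
tcp_pos: [0.4267, -0.2786, 0.1081]
tcp_rot: [[0.856, 0.006, 0.518], [-0.518, 0.003, 0.856], [0.004, -1.0, 0.006]]
force: [0.5, -0.0, -1.1]
gripper_width: 0.661
```

```bash
cat >> h.py <<'E'
def st(tx,ty,tz,yaw):
    "remaining shift (30 mm units), turn (6 deg units) incl. tilt mend, to TCP target with jaw yaw"
    s=env.read_state(); p=np.array(s["tcp_pos"]); R=np.array(s["tcp_rot"])
    a=np.radians(yaw); z=np.array([np.cos(a),np.sin(a),0]); y=np.array([0,0,-1.]); T=np.c_[np.cross(y,z),y,z]
    rv=cv2.Rodrigues(T@R.T)[0].ravel()
    print("t",round(s["clock"],2),"tcp",p.round(4),"F",np.round(s["force"],1),"w",round(s["gripper_width"]*91.2,1),"shift",((np.array([tx,ty,tz])-p)/.03).round(2),"turn",(np.degrees(rv)/6).round(2))
E
python3 - <<'E'
from h import *
st(.4285,-.2805,.008,57.3)
c=np.load("c5.npy",allow_pickle=True).item()
E
```

```text
t 31.6 tcp [ 0.4267 -0.2786  0.1081] F [ 0.5 -0.  -1.1] w 60.3 shift [ 0.06 -0.06 -3.34] turn [-0.03  0.06 -0.25]
```

Request:
servo_tool:
  series:
    - [0.03,-0.06,-0.8,0,0.05,-0.25,60]
    - [0,0,-0.8,0,0,0,60]
    - [0,0,-0.8,0,0,0,60]
    - [0,0,-0.4,0,0,0,60]
    - [0,0,0,0,0,0,60]

```text
clock: 32.22
tcp_pos: [0.4287, -0.2813, 0.0227]
tcp_rot: [[0.842, 0.003, 0.539], [-0.539, 0.001, 0.842], [0.002, -1.0, 0.002]]
force: [0.6, 0.7, 0.7]
gripper_width: 0.657
```

```bash
python3 - <<'E'
from h import *
st(.4285,-.2805,.008,57.3)
E
```

```text
t 32.23 tcp [ 0.4287 -0.2813  0.0227] F [0.6 0.7 0.7] w 59.9 shift [-0.01  0.03 -0.49] turn [-0.01  0.03 -0.01]
```

Request:
servo_tool:
  series:
    - [0,0.03,-0.5,0,0,0,60]
    - [0,0,0,0,0,0,10]
    - [0,0,0,0,0,0,10]
    - [0,0,0,0,0,0,10]
    - [0,0,0,0,0,0,10]

```text
clock: 32.85
tcp_pos: [0.4297, -0.2812, 0.0086]
tcp_rot: [[0.842, 0.006, 0.539], [-0.539, -0.001, 0.842], [0.006, -1.0, 0.002]]
force: [-0.7, -0.3, -0.8]
gripper_width: 0.287
```

Request:
servo_tool:
  series:
    - [0,0,0,0,0,0,10]
    - [0,0,0,0,0,0,10]
    - [0,0,0.8,0,0,0,10]
    - [0,0,1,0,0,0,10]
    - [0,0,1,0,0,0,10]

```text
clock: 33.48
tcp_pos: [0.4284, -0.2802, 0.0931]
tcp_rot: [[0.842, 0.002, 0.539], [-0.539, 0.002, 0.842], [0.001, -1.0, 0.003]]
force: [0.3, -0.9, -0.5]
gripper_width: 0.281
```

```bash
python3 - <<'E'
from h import *
st(.559,-.013,.1,94.2)
n="top";c=cam(n)
lm(c,n,"slat1_mid")
# tray floors (white) in the top picture
im=c["im"].astype(int); m=(im.min(2)>120)&(im.max(2)-im.min(2)<30)
a=proj(c,[.63,.10,.012]); b=proj(c,[.48,-.16,.012]); M=np.zeros(m.shape,np.uint8)
u0,u1=sorted((int(a[0]),int(b[0]))); v0,v1=sorted((int(a[1]),int(b[1])))
M[v0:v1,u0:u1]=m[v0:v1,u0:u1]
nn,lab,stt,ce=cv2.connectedComponentsWithStats(M)
for i in range(1,nn):
    if stt[i,4]>80:
        cs=max(cv2.findContours((lab==i).astype(np.uint8),0,1)[0],key=len)[:,0]
        P=np.array([ray(c,*q,.012)[:2] for q in cs])*1000
        q=cv2.minAreaRect(P.astype(np.float32)); print(np.round(q[0],1),np.round(q[1],1),round(q[2],1),ce[i].round())
E
```

```text
t 33.48 tcp [ 0.4284 -0.2802  0.0931] F [ 0.3 -0.9 -0.5] w 25.6 shift [4.35 8.91 0.23] turn [-0.02  0.02  6.14]
top slat1_mid 0.71 [0.486 0.379 0.011]
[603.2 -86.8] [37.3 84.1] 3.5 [318. 195.]
[563.5 -10.3] [106.1  38.2] 3.9 [293. 208.]
[557.4  43.6] [101.2  34.3] 4.7 [276. 212.]
[533.7 -92.9] [37.2 82.6] 4.1 [321. 218.]
```

Request:
servo_tool:
  series:
    - [0.41,0.83,0,0,0,0.57,10]
    - [0.41,0.83,0,0,0,0.57,10]
    - [0.41,0.83,0,0,0,0.57,10]
    - [0.41,0.83,0,0,0,0.57,10]
    - [0.41,0.83,0,0,0,0.57,10]

```text
clock: 34.2
tcp_pos: [0.4915, -0.1544, 0.0927]
tcp_rot: [[0.965, 0.005, 0.262], [-0.262, 0.001, 0.965], [0.005, -1.0, 0.002]]
force: [0.3, 0.0, -0.8]
gripper_width: 0.278
```

Request:
servo_tool:
  series:
    - [0.41,0.83,0,0,0,0.57,10]
    - [0.41,0.83,0,0,0,0.57,10]
    - [0.41,0.83,0,0,0,0.57,10]
    - [0.41,0.83,0,0,0,0.57,10]
    - [0.41,0.83,0,0,0,0.57,10]

```text
clock: 34.83
tcp_pos: [0.5532, -0.0251, 0.0891]
tcp_rot: [[0.999, 0.001, -0.043], [0.043, 0.003, 0.999], [0.001, -1.0, 0.003]]
force: [0.8, -0.0, -0.5]
gripper_width: 0.282
```

```bash
python3 - <<'E'
from h import *
st(.5605,-.0125,.022,94)
n="wrist";c=cam(n,"w7"); lm(c,n,"long_a"); lm(c,n,"loop_mid"); lm(c,n,"short_a")
n="side";c=cam(n); lm(c,n,"slat1_mid")
E
```

```text
t 34.83 tcp [ 0.5532 -0.0251  0.0891] F [ 0.8 -0.  -0.5] w 25.7 shift [ 0.24  0.42 -2.24] turn [-0.03  0.01  0.25]
wrist long_a 0.64 [ 0.562 -0.011  0.014]
wrist short_a 0.79 [ 0.533 -0.088  0.014]
wrist short_a 0.6 [ 0.598 -0.086  0.009]
side slat1_mid 0.71 [ 0.371  0.142 -0.001]
side slat1_mid 0.5 [0.488 0.379 0.01 ]
```

Request:
servo_tool:
  series:
    - [0.24,0.45,0,0,0,0.25,10]
    - [0,0,-0.8,0,0,0,10]
    - [0,0,-0.8,0,0,0,10]
    - [0,0,0,0,0,0,10]

```text
clock: 35.62
tcp_pos: [0.5613, -0.0126, 0.0408]
tcp_rot: [[0.998, 0.003, -0.067], [0.067, 0.003, 0.998], [0.003, -1.0, 0.002]]
force: [-0.7, 0.2, -0.7]
gripper_width: 0.284
```

```bash
python3 - <<'E'
from h import *
st(.5605,-.0125,.0215,94)
E
```

```text
t 35.62 tcp [ 0.5613 -0.0126  0.0408] F [-0.7  0.2 -0.7] w 25.9 shift [-0.03  0.   -0.64] turn [-0.03  0.03  0.03]
```

Request:
servo_tool:
  series:
    - [-0.03,0,-0.62,0,0,0,10]
    - [0,0,0,0,0,0,36]
    - [0,0,0,0,0,0,36]
    - [0,0,0,0,0,0,36]
    - [0,0,0.5,0,0,0,40]

```text
clock: 36.25
tcp_pos: [0.5624, -0.0124, 0.041]
tcp_rot: [[0.998, 0.006, -0.067], [0.067, 0.002, 0.998], [0.006, -1.0, 0.002]]
force: [0.9, 0.1, 0.2]
gripper_width: 0.436
```

Request:
servo_tool:
  series:
    - [0,0,1,0,0,0,60]
    - [0,0,1,0,0,0,60]
    - [-0.14,0.9,0.9,0,0,-0.7,60]
    - [-0.14,0.9,0.5,0,0,-0.7,60]
    - [-0.14,0.9,0,0,0,-0.7,60]

```text
clock: 36.88
tcp_pos: [0.5512, 0.069, 0.1542]
tcp_rot: [[0.987, 0.014, 0.161], [-0.161, 0.0, 0.987], [0.014, -1.0, 0.002]]
force: [1.0, -0.2, -0.1]
gripper_width: 0.657
```

Request:
servo_tool:
  series:
    - [-0.14,0.9,0,0,0,-0.7,60]
    - [-0.14,0.9,0,0,0,-0.7,60]
    - [-0.14,0.9,0,0,0,-0.7,60]
    - [-0.14,0.9,0,0,0,-0.7,60]
    - [-0.14,0.9,0,0,0,-0.7,60]

```text
clock: 37.5
tcp_pos: [0.5298, 0.2085, 0.1622]
tcp_rot: [[0.857, 0.02, 0.515], [-0.515, -0.005, 0.857], [0.02, -1.0, 0.006]]
force: [0.4, -0.1, 0.6]
gripper_width: 0.658
```

Request:
servo_tool:
  series:
    - [-0.14,0.9,0,0,0,-0.7,60]
    - [-0.14,0.9,0,0,0,-0.7,60]
    - [-0.14,0.9,0,0,0,-0.7,60]
    - [0,0,0,0,0,-0.7,60]
    - [0,0,0,0,0,0,60]

```text
clock: 38.12
tcp_pos: [0.5163, 0.2943, 0.1694]
tcp_rot: [[0.666, 0.023, 0.746], [-0.746, -0.009, 0.666], [0.022, -1.0, 0.012]]
force: [0.1, 0.1, -0.7]
gripper_width: 0.656
```

```bash
python3 - <<'E'
from h import *
n="top"; c=cam(n,"top5"); lm(c,n,"slat1_mid"); blob(c,proj(c,[.56,-.012,.028]),"slat",.028)
n="wrist"; c=cam(n,"w8"); p=proj(c,[.486,.378,.016]); print(p); blob(c,p,"slat"); lm(c,n,"slat1_mid")
st(.486,.378,.008,44)
E
```

```text
top slat1_mid 0.44 [0.487 0.38  0.011]
slat c [566.2 -34.1] size [129.3 206. ] yaw 95.5 px [299. 206.]
[317.5649391  105.30861062]
slat c [482.3 377.5] size [25.7 93.6] yaw 134.9 px [314. 100.]
wrist slat1_mid 0.7 [0.481 0.38  0.008]
wrist slat1_mid 0.51 [0.426 0.261 0.006]
t 38.33 tcp [0.5165 0.2937 0.1687] F [ 0.4  0.2 -0.3] w 59.9 shift [-1.02  2.81 -5.36] turn [0.08 0.22 0.37]
```

Request:
servo_tool:
  series:
    - [-0.38,0.95,-0.3,0.08,0.2,0.3,60]
    - [-0.38,0.95,-0.5,0,0,0.2,60]
    - [-0.38,0.95,-0.7,0,0,0,60]
    - [0,0,-0.9,0,0,0,60]
    - [0,0,-0.9,0,0,0,60]

```text
clock: 38.95
tcp_pos: [0.4834, 0.3807, 0.0698]
tcp_rot: [[0.707, 0.005, 0.707], [-0.707, 0.002, 0.707], [0.002, -1.0, 0.006]]
force: [-0.2, 0.5, 0.0]
gripper_width: 0.658
```

Request:
servo_tool:
  series:
    - [0,0,-0.8,0,0,0,60]
    - [0,0,0,0,0,0,60]

```text
clock: 39.2
tcp_pos: [0.4825, 0.3795, 0.0435]
tcp_rot: [[0.708, 0.002, 0.707], [-0.707, 0.001, 0.708], [0.001, -1.0, 0.002]]
force: [0.4, 0.4, 0.7]
gripper_width: 0.658
```

```bash
python3 - <<'E'
from h import *
st(.483,.378,.008,44.9)
E
```

```text
t 39.2 tcp [0.4825 0.3795 0.0435] F [0.4 0.4 0.7] w 60.0 shift [ 0.02 -0.05 -1.18] turn [-0.01  0.02 -0.02]
```

Request:
servo_tool:
  series:
    - [0,-0.05,-0.7,0,0,0,60]
    - [0,0,-0.48,0,0,0,60]
    - [0,0,0,0,0,0,10]
    - [0,0,0,0,0,0,10]
    - [0,0,0,0,0,0,10]

```text
clock: 39.83
tcp_pos: [0.4851, 0.3789, 0.0117]
tcp_rot: [[0.708, 0.007, 0.706], [-0.706, 0.003, 0.708], [0.003, -1.0, 0.007]]
force: [0.5, -0.9, 0.6]
gripper_width: 0.362
```

Request:
servo_tool:
  series:
    - [0,0,0,0,0,0,10]
    - [0,0,0,0,0,0,10]
    - [0,0,0,0,0,0,10]
    - [0,0,0.8,0,0,0,10]
    - [0,0,1,0,0,0,10]

```text
clock: 40.45
tcp_pos: [0.484, 0.3783, 0.0655]
tcp_rot: [[0.708, 0.004, 0.706], [-0.706, 0.002, 0.708], [0.002, -1.0, 0.004]]
force: [-0.3, 1.2, 0.1]
gripper_width: 0.276
```

Request:
servo_tool:
  series:
    - [0,0,1,0,0,0,10]
    - [0.2,-0.93,0.2,0,0,0.68,10]
    - [0.2,-0.93,0,0,0,0.68,10]
    - [0.2,-0.93,0,0,0,0.68,10]
    - [0.2,-0.93,0,0,0,0.68,10]

```text
clock: 41.08
tcp_pos: [0.509, 0.2661, 0.1053]
tcp_rot: [[0.883, 0.007, 0.469], [-0.469, 0.006, 0.883], [0.004, -1.0, 0.008]]
force: [-0.2, -0.2, -0.3]
gripper_width: 0.277
```

Request:
servo_tool:
  series:
    - [0.2,-0.93,0,0,0,0.68,10]
    - [0.2,-0.93,0,0,0,0.68,10]
    - [0.2,-0.93,0,0,0,0.68,10]
    - [0.2,-0.93,0,0,0,0.68,10]
    - [0.2,-0.93,0,0,0,0.68,10]

```text
clock: 41.7
tcp_pos: [0.5395, 0.1219, 0.1056]
tcp_rot: [[0.993, 0.005, 0.119], [-0.119, 0.008, 0.993], [0.004, -1.0, 0.008]]
force: [-0.4, 0.7, -1.5]
gripper_width: 0.278
```

Request:
servo_tool:
  series:
    - [0.2,-0.93,0,0,0,0.68,10]
    - [0.2,-0.93,0,0,0,0.68,10]
    - [0,0,0,0,0,0,10]

```text
clock: 42.08
tcp_pos: [0.5521, 0.0626, 0.1056]
tcp_rot: [[1.0, 0.004, -0.027], [0.027, 0.008, 1.0], [0.004, -1.0, 0.008]]
force: [-0.2, 0.3, -0.5]
gripper_width: 0.277
```

```bash
python3 - <<'E'
from h import *
st(.5565,.0435,.0215,94)
n="wrist"; c=cam(n,"w9"); lm(c,n,"long_a"); lm(c,n,"slat1_mid"); lm(c,n,"short_a"); lm(c,n,"bar1_mid")
E
```

```text
t 42.08 tcp [0.5521 0.0626 0.1056] F [-0.2  0.3 -0.5] w 25.2 shift [ 0.15 -0.64 -2.8 ] turn [-0.08  0.03  0.41]
wrist long_a 0.61 [0.557 0.046 0.01 ]
wrist slat1_mid 0.75 [0.552 0.067 0.105]
wrist short_a 0.85 [ 0.595 -0.086  0.011]
wrist short_a 0.74 [ 0.536 -0.088  0.014]
wrist bar1_mid 0.96 [0.539 0.285 0.005]
```

View pics/w9.png

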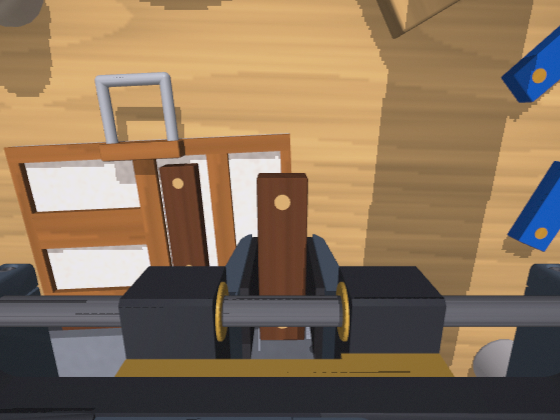

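The first slat lies flat inside long_b (px 163–205). The second is held straight over long_a.

Request:
servo_tool:
  series:
    - [0.17,-0.64,0,-0.05,0,0.41,10]
    - [0,0,-0.8,0,0,0,10]
    - [0,0,-0.8,0,0,0,10]
    - [0,0,-0.3,0,0,0,10]
    - [0,0,0,0,0,0,10]

```text
clock: 42.95
tcp_pos: [0.5567, 0.0487, 0.048]
tcp_rot: [[0.997, 0.004, -0.075], [0.075, 0.004, 0.997], [0.005, -1.0, 0.003]]
force: [-0.5, 0.3, 0.1]
gripper_width: 0.276
```

```bash
python3 - <<'E'
from h import *
st(.557,.0437,.0225,94)
E
```

```text
t 42.95 tcp [0.5567 0.0487 0.048 ] F [-0.5  0.3  0.1] w 25.1 shift [ 0.01 -0.17 -0.85] turn [-0.04  0.04 -0.05]
```

Request:
servo_tool:
  series:
    - [0,-0.17,-0.3,0,0,0,10]
    - [0,0,-0.55,0,0,0,10]
    - [0,0,0,0,0,0,36]
    - [0,0,0,0,0,0,36]
    - [0,0,0,0,0,0,36]

```text
clock: 43.58
tcp_pos: [0.5578, 0.0434, 0.0221]
tcp_rot: [[0.997, 0.007, -0.075], [0.075, 0.004, 0.997], [0.007, -1.0, 0.003]]
force: [0.7, -0.2, -0.1]
gripper_width: 0.399
```

Request:
servo_tool:
  series:
    - [0,0,0.5,0,0,0,36]
    - [0,0,1,0,0,0,60]
    - [0,0,1,0,0,0,60]
    - [0.05,0.8,1,0,0,-0.5,60]
    - [0.05,0.9,0.5,0,0,-0.5,60]

```text
clock: 44.2
tcp_pos: [0.5605, 0.0943, 0.1498]
tcp_rot: [[0.999, 0.008, 0.034], [-0.034, 0.003, 0.999], [0.008, -1.0, 0.003]]
force: [0.5, 0.8, -0.7]
gripper_width: 0.658
```

Request:
servo_tool:
  series:
    - [0.1,0.9,0,0,0,-0.6,60]
    - [0.1,0.9,0,0,0,-0.6,60]
    - [0.1,0.9,0,0,0,-0.6,60]
    - [0.1,0.9,0,0,0,-0.6,60]
    - [0,0.9,0,0,0,-0.4,60]

```text
clock: 44.82
tcp_pos: [0.5738, 0.234, 0.1588]
tcp_rot: [[0.943, 0.018, 0.332], [-0.332, 0.001, 0.943], [0.017, -1.0, 0.007]]
force: [1.4, -0.4, -0.2]
gripper_width: 0.657
```

```bash
python3 - <<'E'
from h import *
n="wrist"; c=cam(n,"w10"); p=proj(c,[.541,.284,.016]); print(p); blob(c,p,"bar"); lm(c,n,"bar1_mid")
st(.541,.284,.008,69)
n="top"; c=cam(n); blob(c,(198,218),"bar"); blob(c,(206,256),"bar"); lm(c,n,"slat1_mid")
E
```

```text
[321.61616769 147.49005435]
bar c [540.  282.6] size [25.9 69. ] yaw 159.0 px [320. 145.]
wrist bar1_mid 0.79 [0.544 0.278 0.006]
t 44.92 tcp [0.5736 0.2354 0.1588] F [ 0.1 -1.3  0.3] w 60.0 shift [-1.09  1.62 -5.03] turn [-0.01  0.17 -0.3 ]
bar c [535.  286.7] size [24.4 51.7] yaw 158.8 px [197. 221.]
bar c [535.  286.7] size [24.4 51.7] yaw 158.8 px [197. 221.]
top slat1_mid 0.82 [0.559 0.044 0.021]
```

Request:
servo_tool:
  series:
    - [-0.56,0.8,-0.5,0,0.17,-0.15,60]
    - [-0.56,0.8,-0.8,0,0,-0.15,60]
    - [0,0,-0.9,0,0,0,60]
    - [0,0,-0.9,0,0,0,60]
    - [0,0,-0.7,0,0,0,60]

```text
clock: 45.65
tcp_pos: [0.5408, 0.2783, 0.046]
tcp_rot: [[0.933, 0.004, 0.36], [-0.36, 0.001, 0.933], [0.004, -1.0, 0.003]]
force: [-0.4, 0.4, 0.1]
gripper_width: 0.656
```

Request:
servo_tool:
  series:
    - [0,0,0,0,0,0,60]

```text
clock: 45.78
tcp_pos: [0.5401, 0.2771, 0.0452]
tcp_rot: [[0.933, 0.002, 0.36], [-0.36, 0.0, 0.933], [0.002, -1.0, 0.001]]
force: [-0.0, -0.5, 1.0]
gripper_width: 0.66
```

```bash
python3 - <<'E'
from h import *
st(.540,.2826,.007,69)
E
```

```text
t 45.77 tcp [0.5401 0.2771 0.0452] F [-0.  -0.5  1. ] w 60.2 shift [-0.    0.18 -1.27] turn [-0.    0.02  0.02]
```

Request:
servo_tool:
  series:
    - [0,0.18,-0.7,0,0,0,60]
    - [0,0,-0.55,0,0,0,60]
    - [0,0,0,0,0,0,60]
    - [0,0,0,0,0,0,10]
    - [0,0,0,0,0,0,10]

```text
clock: 46.4
tcp_pos: [0.5429, 0.2814, 0.0114]
tcp_rot: [[0.933, 0.007, 0.361], [-0.361, 0.002, 0.933], [0.006, -1.0, 0.004]]
force: [0.9, 0.3, 0.4]
gripper_width: 0.468
```

Request:
servo_tool:
  series:
    - [0,0,0,0,0,0,10]
    - [0,0,0,0,0,0,10]
    - [0,0,0,0,0,0,10]
    - [0,0,0.8,0,0,0,10]
    - [0,0,1,0,0,0,10]

```text
clock: 47.02
tcp_pos: [0.5417, 0.2809, 0.0654]
tcp_rot: [[0.933, 0.004, 0.361], [-0.361, 0.001, 0.933], [0.003, -1.0, 0.002]]
force: [0.1, 0.4, -0.6]
gripper_width: 0.28
```

Request:
servo_tool:
  series:
    - [0,0,1,0,0,0,10]
    - [0.14,-0.9,0.4,0,0,-0.78,10]
    - [0.14,-0.9,0,0,0,-0.78,10]
    - [0.14,-0.9,0,0,0,-0.78,10]
    - [0.14,-0.9,0,0,0,-0.78,10]

```text
clock: 47.65
tcp_pos: [0.5594, 0.1721, 0.1114]
tcp_rot: [[0.764, 0.008, 0.646], [-0.646, 0.0, 0.764], [0.006, -1.0, 0.005]]
force: [0.6, -0.3, -0.5]
gripper_width: 0.276
```

Request:
servo_tool:
  series:
    - [0.14,-0.9,0,0,0,-0.78,10]
    - [0.14,-0.9,0,0,0,-0.78,10]
    - [0.14,-0.9,0,0,0,-0.78,10]
    - [0.14,-0.9,0,0,0,-0.78,10]
    - [0.14,-0.9,0,0,0,-0.78,10]

```text
clock: 48.28
tcp_pos: [0.5804, 0.0327, 0.1114]
tcp_rot: [[0.432, 0.007, 0.902], [-0.902, -0.003, 0.432], [0.006, -1.0, 0.005]]
force: [0.6, 0.2, -0.7]
gripper_width: 0.278
```

Request:
servo_tool:
  series:
    - [0.14,-0.9,0,0,0,-0.78,10]
    - [0.14,-0.9,0,0,0,-0.78,10]
    - [0.14,-0.9,0,0,0,-0.78,10]
    - [0.14,-0.9,0,0,0,-0.78,10]
    - [0,0,0,0,0,0,10]

```text
clock: 48.9
tcp_pos: [0.5974, -0.0805, 0.1112]
tcp_rot: [[0.106, 0.005, 0.994], [-0.994, -0.005, 0.106], [0.006, -1.0, 0.005]]
force: [-0.6, 1.0, -0.2]
gripper_width: 0.279
```

```bash
python3 - <<'E'
from h import *
st(.600,-.088,.0225,4)
n="wrist"; c=cam(n,"w11"); lm(c,n,"short_a"); lm(c,n,"bar1_mid"); lm(c,n,"slat1_mid")
E
```

```text
t 48.9 tcp [ 0.5974 -0.0805  0.1112] F [-0.6  1.  -0.2] w 25.5 shift [ 0.09 -0.25 -2.96] turn [ 0.05  0.05 -0.35]
wrist short_a 0.56 [ 0.534 -0.092  0.015]
wrist bar1_mid 0.98 [ 0.597 -0.078  0.105]
wrist slat1_mid 0.75 [0.56  0.045 0.019]
```

Request:
servo_tool:
  series:
    - [0.09,-0.28,0,0.05,0.05,-0.35,10]
    - [0,0,-0.9,0,0,0,10]
    - [0,0,-0.9,0,0,0,10]
    - [0,0,0,0,0,0,10]

```text
clock: 49.6
tcp_pos: [0.6008, -0.0861, 0.0568]
tcp_rot: [[0.071, 0.0, 0.997], [-0.997, 0.001, 0.071], [-0.001, -1.0, 0.0]]
force: [-0.0, -0.5, 0.1]
gripper_width: 0.276
```

```bash
python3 - <<'E'
from h import *
st(.600,-.089,.0225,4)
E
```

```text
t 49.6 tcp [ 0.6008 -0.0861  0.0568] F [-0.  -0.5  0.1] w 25.2 shift [-0.03 -0.1  -1.14] turn [-0.01  0.   -0.01]
```

Request:
servo_tool:
  series:
    - [-0.03,-0.1,-0.6,0,0,0,10]
    - [0,0,-0.52,0,0,0,10]
    - [0,0,0,0,0,0,36]
    - [0,0,0,0,0,0,36]
    - [0,0,0,0,0,0,36]

```text
clock: 50.22
tcp_pos: [0.6013, -0.0897, 0.0229]
tcp_rot: [[0.071, 0.003, 0.998], [-0.998, 0.0, 0.071], [0.0, -1.0, 0.003]]
force: [-0.0, -0.1, 0.6]
gripper_width: 0.397
```

Request:
servo_tool:
  series:
    - [0,0,0.5,0,0,0,36]
    - [0,0,1,0,0,0,45]
    - [0,0,1,0,0,0,60]
    - [-0.3,0.8,1,0,0,0.6,60]
    - [-0.43,0.9,0.5,0,0,0.6,60]

```text
clock: 50.85
tcp_pos: [0.5798, -0.039, 0.1509]
tcp_rot: [[0.196, 0.006, 0.981], [-0.981, -0.0, 0.196], [0.001, -1.0, 0.006]]
force: [-0.0, 0.8, -0.5]
gripper_width: 0.66
```

Request:
servo_tool:
  series:
    - [-0.43,0.9,0,0,0,0.6,60]
    - [-0.43,0.9,0,0,0,0.6,60]
    - [-0.43,0.9,0,0,0,0.6,60]
    - [-0.43,0.9,0,0,0,0.6,60]
    - [-0.43,0.9,0,0,0,0.6,60]

```text
clock: 51.48
tcp_pos: [0.5149, 0.1, 0.1595]
tcp_rot: [[0.498, 0.016, 0.867], [-0.867, 0.003, 0.498], [0.005, -1.0, 0.015]]
force: [0.7, -0.8, 0.2]
gripper_width: 0.658
```

Request:
servo_tool:
  series:
    - [-0.43,0.9,0,0,0,0.6,60]
    - [-0.43,0.9,0,0,0,0.6,60]
    - [-0.43,0.9,0,0,0,0.6,60]
    - [-0.43,0.9,0,0,0,0.6,60]
    - [0,0,0,0,0,0,60]

```text
clock: 52.1
tcp_pos: [0.4613, 0.2131, 0.1659]
tcp_rot: [[0.706, 0.022, 0.708], [-0.708, 0.01, 0.706], [0.008, -1.0, 0.022]]
force: [2.8, -0.5, 0.6]
gripper_width: 0.657
```

```bash
python3 - <<'E'
from h import *
n="wrist"; c=cam(n,"w12"); p=proj(c,[.427,.261,.016]); print(p); blob(c,p,"bar"); lm(c,n,"bar1_mid")
st(.427,.261,.008,44)
n="top"; c=cam(n,"top6"); lm(c,n,"bar1_mid");  lm(c,n,"slat1_mid")
E
```

```text
[289.40545967 135.85267857]
bar c [425.7 259.9] size [24.8 68.9] yaw 135.9 px [288. 134.]
t 52.2 tcp [0.4623 0.2118 0.1657] F [ 0.5 -0.4  0.7] w 59.8 shift [-1.18  1.64 -5.26] turn [-0.09  0.21 -0.13]
top bar1_mid 0.77 [ 0.601 -0.087  0.022]
top bar1_mid 0.35 [ 0.719 -0.024  0.051]
top slat1_mid 0.79 [0.56  0.045 0.02 ]
top slat1_mid 0.65 [ 0.394 -0.138  0.001]
```

Request:
servo_tool:
  series:
    - [-0.6,0.82,-0.5,-0.09,0.21,0,60]
    - [-0.6,0.82,-0.8,0,0,0,60]
    - [0,0,-0.9,0,0,0,60]
    - [0,0,-0.9,0,0,0,60]
    - [0,0,-0.8,0,0,0,60]

```text
clock: 52.98
tcp_pos: [0.4292, 0.2594, 0.0468]
tcp_rot: [[0.698, 0.003, 0.716], [-0.716, 0.001, 0.698], [0.002, -1.0, 0.003]]
force: [1.1, 0.2, 0.2]
gripper_width: 0.655
```

Request:
servo_tool:
  series:
    - [0,0,0,0,0,0,60]

```text
clock: 53.1
tcp_pos: [0.4287, 0.2584, 0.0457]
tcp_rot: [[0.697, 0.001, 0.717], [-0.717, -0.0, 0.697], [0.001, -1.0, 0.0]]
force: [0.3, -0.5, 1.2]
gripper_width: 0.658
```

```bash
python3 - <<'E'
from h import *
st(.426,.260,.007,45)
E
```

```text
t 53.1 tcp [0.4287 0.2584 0.0457] F [ 0.3 -0.5  1.2] w 60.0 shift [-0.09  0.05 -1.29] turn [0.   0.01 0.14]
```

Request:
servo_tool:
  series:
    - [-0.09,0.05,-0.7,0,0,0.14,60]
    - [0,0,-0.57,0,0,0,60]
    - [0,0,0,0,0,0,60]
    - [0,0,0,0,0,0,10]
    - [0,0,0,0,0,0,10]

```text
clock: 53.72
tcp_pos: [0.4296, 0.2597, 0.0114]
tcp_rot: [[0.705, 0.006, 0.709], [-0.709, 0.002, 0.705], [0.003, -1.0, 0.005]]
force: [-0.0, -0.8, -0.6]
gripper_width: 0.474
```

Request:
servo_tool:
  series:
    - [0,0,0,0,0,0,10]
    - [0,0,0,0,0,0,10]
    - [0,0,0,0,0,0,10]
    - [0,0,0.8,0,0,0,10]
    - [0,0,1,0,0,0,10]

```text
clock: 54.35
tcp_pos: [0.4286, 0.2593, 0.0659]
tcp_rot: [[0.705, 0.003, 0.709], [-0.709, 0.001, 0.705], [0.002, -1.0, 0.003]]
force: [0.0, -0.1, -0.7]
gripper_width: 0.276
```

Request:
servo_tool:
  series:
    - [0,0,1,0,0,0,10]
    - [0.27,-0.9,0.4,0,0,-0.53,10]
    - [0.27,-0.9,0,0,0,-0.53,10]
    - [0.27,-0.9,0,0,0,-0.53,10]
    - [0.27,-0.9,0,0,0,-0.53,10]

```text
clock: 54.98
tcp_pos: [0.462, 0.1502, 0.1115]
tcp_rot: [[0.529, 0.007, 0.848], [-0.848, 0.001, 0.53], [0.003, -1.0, 0.006]]
force: [0.3, -0.8, -0.4]
gripper_width: 0.28
```

Request:
servo_tool:
  series:
    - [0.27,-0.9,0,0,0,-0.53,10]
    - [0.27,-0.9,0,0,0,-0.53,10]
    - [0.27,-0.9,0,0,0,-0.53,10]
    - [0.27,-0.9,0,0,0,-0.53,10]
    - [0.27,-0.9,0,0,0,-0.53,10]

```text
clock: 55.6
tcp_pos: [0.5029, 0.0106, 0.1114]
tcp_rot: [[0.268, 0.006, 0.963], [-0.963, -0.001, 0.268], [0.003, -1.0, 0.006]]
force: [0.0, 0.7, -0.0]
gripper_width: 0.275
```

Request:
servo_tool:
  series:
    - [0.27,-0.9,0,0,0,-0.53,10]
    - [0.27,-0.9,0,0,0,-0.53,10]
    - [0.27,-0.9,0,0,0,-0.53,10]
    - [0.27,-0.5,0,0,0,-0.4,10]
    - [0,0,0,0,0,0,10]

```text
clock: 56.22
tcp_pos: [0.5362, -0.0897, 0.1111]
tcp_rot: [[0.053, 0.005, 0.999], [-0.999, -0.002, 0.053], [0.002, -1.0, 0.005]]
force: [-1.1, 0.2, -0.3]
gripper_width: 0.284
```

```bash
python3 - <<'E'
from h import *
st(.532,-.094,.0225,4)
n="wrist"; c=cam(n,"w13"); lm(c,n,"short_a"); lm(c,n,"bar1_mid"); lm(c,n,"slat1_mid")
E
```

```text
t 56.23 tcp [ 0.5362 -0.0897  0.1111] F [-1.1  0.2 -0.3] w 25.9 shift [-0.14 -0.14 -2.95] turn [0.02 0.05 0.16]
wrist bar1_mid 0.83 [ 0.604 -0.086  0.018]
wrist slat1_mid 0.96 [0.558 0.044 0.018]
```

View pics/w13.png

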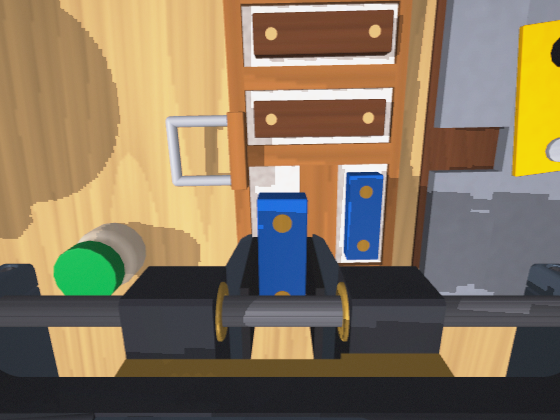

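Both slats (px y≈33 and 118) and the first bar (365,215) lie flat inside their compartments. Placing the last bar.

Request:
servo_tool:
  series:
    - [-0.14,-0.16,0,0,0.05,0.16,10]
    - [0,0,-0.9,0,0,0,10]
    - [0,0,-0.9,0,0,0,10]
    - [0,0,0,0,0,0,10]

```text
clock: 56.92
tcp_pos: [0.53, -0.092, 0.0567]
tcp_rot: [[0.079, -0.001, 0.997], [-0.997, -0.002, 0.079], [0.002, -1.0, -0.001]]
force: [0.6, -0.3, -0.5]
gripper_width: 0.279
```

```bash
python3 - <<'E'
from h import *
st(.532,-.094,.0225,4)
E
```

```text
t 56.92 tcp [ 0.53   -0.092   0.0567] F [ 0.6 -0.3 -0.5] w 25.5 shift [ 0.07 -0.07 -1.14] turn [ 0.02 -0.01 -0.09]
```

Request:
servo_tool:
  series:
    - [0.07,-0.07,-0.6,0,0,-0.09,10]
    - [0,0,-0.52,0,0,0,10]
    - [0,0,0,0,0,0,36]
    - [0,0,0,0,0,0,36]
    - [0,0,0,0,0,0,36]

```text
clock: 57.55
tcp_pos: [0.5333, -0.0945, 0.0225]
tcp_rot: [[0.07, 0.001, 0.998], [-0.998, -0.003, 0.07], [0.003, -1.0, 0.001]]
force: [0.5, 0.5, 0.0]
gripper_width: 0.393
```

Request:
servo_tool:
  series:
    - [0,0,0.5,0,0,0,36]
    - [0,0,1,0,0,0,36]
    - [0,0,1,0,0,0,20]
    - [-0.9,0.3,0.8,0,0,0,0]
    - [-0.93,0.3,0,0,0,0,0]

```text
clock: 58.18
tcp_pos: [0.4794, -0.0768, 0.1294]
tcp_rot: [[0.07, 0.006, 0.998], [-0.998, -0.004, 0.07], [0.004, -1.0, 0.006]]
force: [0.2, -0.1, -1.2]
gripper_width: 0.099
```

Request:
servo_tool:
  series:
    - [-0.93,0.3,0,0,0,0,0]
    - [-0.93,0.3,0,0,0,0,0]
    - [-0.93,0.3,0,0,0,0,0]
    - [0,0,0,0,0,0,0]

```text
clock: 58.68
tcp_pos: [0.3921, -0.0486, 0.1342]
tcp_rot: [[0.071, 0.011, 0.997], [-0.997, -0.005, 0.071], [0.006, -1.0, 0.011]]
force: [-0.0, -0.4, 0.1]
gripper_width: 0.006
```

```bash
python3 - <<'E'
from h import *
st(.395,-.048,.014,4)
n="wrist"; c=cam(n,"w14")
for l in ("loop_mid","bar1_mid","slat1_mid"): lm(c,n,l)
n="top"; c=cam(n,"top7")
for l in ("loop_mid","bar1_mid","slat1_mid","jar"): lm(c,n,l)
n="side"; c=cam(n,"side7")
for l in ("loop_mid","bar1_mid","slat1_mid","hook_grip"): lm(c,n,l)
a=cv2.imread("pics/side7.png")[170:300,270:420]; b=cv2.imread("pics/top7.png")[140:270,240:390]
cv2.imwrite("pics/s5.png",np.hstack([cv2.resize(x,None,fx=2.6,fy=2.6,interpolation=2) for x in (a,b)]))
E
```

```text
t 58.67 tcp [ 0.3921 -0.0486  0.1342] F [-0.  -0.4  0.1] w 0.5 shift [ 0.1   0.02 -4.01] turn [ 0.05  0.11 -0.01]
wrist loop_mid 0.98 [ 0.476 -0.044  0.024]
wrist bar1_mid 0.83 [ 0.603 -0.089  0.017]
top loop_mid 0.91 [ 0.477 -0.042  0.023]
top bar1_mid 0.62 [ 0.602 -0.084  0.027]
top slat1_mid 0.71 [0.562 0.046 0.022]
top jar 0.42 [0.293 0.439 0.006]
side loop_mid 0.67 [ 0.476 -0.036  0.022]
side loop_mid 0.34 [ 0.41  -0.429  0.004]
side bar1_mid 0.45 [ 0.605 -0.082  0.021]
side slat1_mid 0.75 [0.561 0.045 0.023]
side hook_grip 0.92 [ 0.567 -0.398  0.092]
```

View pics/s5.png

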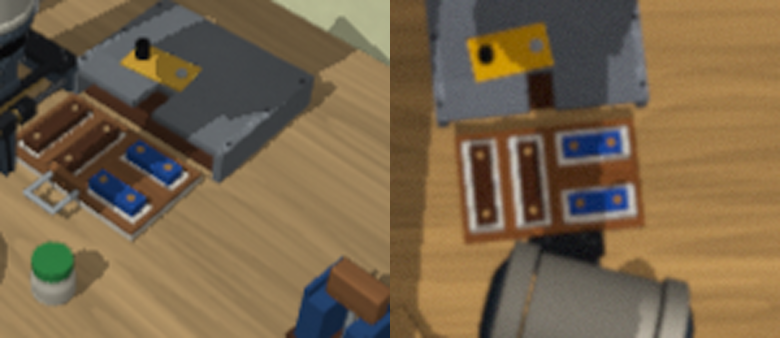

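All four parts lie flat, each in its own compartment, and the hook is in its rest. Now I push the tray home with closed fingers, the tips leading slightly.

Request:
servo_tool:
  series:
    - [0,0,-0.8,0,-0.6,0,0]
    - [0,0,-0.8,0,-0.5,0,0]
    - [0,0,-0.8,0,0,0,0]
    - [0,0,-0.8,0,0,0,0]
    - [0,0,0,0,0,0,0]

```text
clock: 60.0
tcp_pos: [0.395, -0.0497, 0.0355]
tcp_rot: [[0.069, 0.132, 0.989], [-0.998, -0.007, 0.07], [0.016, -0.991, 0.132]]
force: [-0.2, 0.3, -0.8]
gripper_width: 0.004
```

```bash
python3 - <<'E'
from h import *
st(.395,-.048,.014,4)
E
```

```text
t 60.0 tcp [ 0.395  -0.0497  0.0355] F [-0.2  0.3 -0.8] w 0.3 shift [ 0.    0.06 -0.72] turn [0.07 1.27 0.  ]
```

Request:
servo_tool:
  series:
    - [0,0.06,-0.65,0,0,0,0]
    - [0.6,0.04,0,0,0,0,0]
    - [0.5,0.04,0,0,0,0,0]
    - [0.5,0.04,0,0,0,0,0]
    - [0.5,0.04,0,0,0,0,0]

```text
clock: 60.62
tcp_pos: [0.4604, -0.0429, 0.019]
tcp_rot: [[0.069, 0.133, 0.989], [-0.998, -0.007, 0.07], [0.016, -0.991, 0.132]]
force: [-2.2, -1.1, -0.9]
gripper_width: 0.001
```

Request:
servo_tool:
  series:
    - [0.6,0.04,0,0,0,0,0]
    - [0.6,0.04,0,0,0,0,0]
    - [0.6,0.04,0,0,0,0,0]
    - [0.6,0.04,0,0,0,0,0]
    - [0.6,0.04,0,0,0,0,0]

```text
clock: 61.25
tcp_pos: [0.5533, -0.036, 0.0234]
tcp_rot: [[0.07, 0.132, 0.989], [-0.997, -0.007, 0.071], [0.017, -0.991, 0.131]]
force: [-2.6, -0.8, -0.6]
gripper_width: 0.004
```

```bash
python3 - <<'E'
from h import *
st(.627,-.0315,.016,4)
n="side"; c=cam(n)
for l in ("loop_mid","slat1_mid","bar1_mid"): lm(c,n,l)
E
```

```text
t 61.25 tcp [ 0.5533 -0.036   0.0234] F [-2.6 -0.8 -0.6] w 0.4 shift [ 2.46  0.15 -0.25] turn [ 0.07  1.26 -0.01]
side loop_mid 0.9 [ 0.587 -0.03   0.025]
```

Request:
servo_tool:
  series:
    - [0.3,0.02,-0.3,0,0,0,0]
    - [0.5,0.04,-0.05,0,0,0,0]
    - [0.5,0.04,-0.03,0,0,0,0]
    - [0.5,0.04,-0.03,0,0,0,0]
    - [0.3,0.02,-0.02,0,0,0,0]

```text
clock: 62.08
tcp_pos: [0.6178, -0.031, 0.0092]
tcp_rot: [[0.069, 0.13, 0.989], [-0.997, -0.007, 0.071], [0.016, -0.991, 0.129]]
force: [-2.1, -1.4, 1.1]
gripper_width: 0.005
```

Request:
servo_tool:
  series:
    - [0.2,0.01,0,0,0,0,0]
    - [0.15,0.01,0,0,0,0,0]

```text
clock: 62.32
tcp_pos: [0.6292, -0.0302, 0.009]
tcp_rot: [[0.07, 0.13, 0.989], [-0.997, -0.007, 0.071], [0.016, -0.992, 0.129]]
force: [-1.7, -0.9, 0.2]
gripper_width: 0.008
```

Request:
servo_tool:
  series:
    - [0.12,0.01,0.05,0,0,0,0]
    - [0.12,0.01,0,0,0,0,0]

```text
clock: 62.58
tcp_pos: [0.6307, -0.0296, 0.0088]
tcp_rot: [[0.07, 0.118, 0.99], [-0.997, -0.007, 0.071], [0.015, -0.993, 0.118]]
force: [-23.7, -4.5, 14.1]
gripper_width: 0.004
```

Request:
servo_tool:
  series:
    - [0.12,0.01,0,0,0,0,0]

```text
clock: 62.7
tcp_pos: [0.6306, -0.0293, 0.0081]
tcp_rot: [[0.07, 0.111, 0.991], [-0.997, -0.006, 0.072], [0.014, -0.994, 0.111]]
force: [-21.2, -3.2, 13.6]
gripper_width: 0.003
```

```bash
python3 - <<'E'
from h import *
for n in ("side","top"):
    c=cam(n,n+"8")
    for l in ("loop_mid","rack"): lm(c,n,l)
E
```

```text
side loop_mid 0.36 [ 0.667 -0.024  0.028]
side rack 0.87 [ 0.639 -0.03   0.002]
```

Request:
servo_tool:
  series:
    - [-0.6,0,0.1,0,0,0,0]
    - [-0.3,0,0.9,0,0.3,0,0]
    - [0,0,1,0,0.4,0.5,20]
    - [0,0,1,0,0.4,0.8,45]
    - [0.3,0.2,1,0,0,0.9,45]

```text
clock: 63.62
tcp_pos: [0.6089, -0.0236, 0.1301]
tcp_rot: [[0.302, -0.012, 0.953], [-0.953, -0.003, 0.302], [-0.001, -1.0, -0.012]]
force: [0.1, 0.1, 0.2]
gripper_width: 0.298
```

Request:
servo_tool:
  series:
    - [0.8,0.5,0.2,0,0,0.9,45]
    - [0.8,0.5,0,0,0,0.9,45]
    - [0.8,0.5,0,0,0,0.9,45]
    - [0.8,0.5,0,0,0,0.9,45]
    - [0,0,0,0,0,0.9,45]

```text
clock: 64.25
tcp_pos: [0.7102, 0.0383, 0.1407]
tcp_rot: [[0.712, -0.002, 0.702], [-0.702, -0.007, 0.712], [0.004, -1.0, -0.006]]
force: [-0.8, 0.3, -1.0]
gripper_width: 0.494
```

```bash
python3 - <<'E'
from h import *
st(.705,.035,.066,49)
for n in ("wrist","side","top"):
    c=cam(n,n+"9")
    for l in ("cover_knob","loop_mid"): lm(c,n,l)
E
```

```text
t 64.25 tcp [0.7102 0.0383 0.1407] F [-0.8  0.3 -1. ] w 45.0 shift [-0.17 -0.11 -2.49] turn [ 0.06 -0.01  0.6 ]
wrist cover_knob 0.86 [0.7   0.035 0.068]
side cover_knob 0.56 [0.702 0.038 0.068]
side loop_mid 0.61 [ 0.408 -0.431  0.003]
side loop_mid 0.45 [ 0.667 -0.027  0.025]
top cover_knob 0.61 [0.712 0.033 0.069]
top cover_knob 0.47 [ 0.572 -0.398  0.097]
```

Request:
servo_tool:
  series:
    - [-0.22,-0.1,0,0.06,0,0.6,45]
    - [0,0,-0.8,0,0,0,45]
    - [0,0,-0.8,0,0,0,45]
    - [0,0,-0.6,0,0,0,45]
    - [0,0,0,0,0,0,45]

```text
clock: 65.32
tcp_pos: [0.702, 0.0333, 0.0741]
tcp_rot: [[0.751, -0.001, 0.661], [-0.661, -0.0, 0.751], [-0.0, -1.0, -0.001]]
force: [0.3, 1.0, 0.7]
gripper_width: 0.49
```

```bash
python3 - <<'E'
from h import *
st(.704,.036,.066,49)
E
```

```text
t 65.33 tcp [0.702  0.0333 0.0741] F [0.3 1.  0.7] w 44.7 shift [ 0.07  0.09 -0.27] turn [ 0.   -0.01  0.06]
```

Request:
servo_tool:
  series:
    - [0.05,0.07,-0.27,0,0,0,26]
    - [0,0,0,0,0,0,26]
    - [0,0,0,0,0,0,26]
    - [-0.35,-0.11,0,0,0,0,26]
    - [-0.33,-0.17,0,0,0,0,26]

```text
clock: 65.95
tcp_pos: [0.6838, 0.0277, 0.0679]
tcp_rot: [[0.751, 0.003, 0.661], [-0.661, 0.0, 0.751], [0.002, -1.0, 0.002]]
force: [0.5, 3.5, -1.1]
gripper_width: 0.285
```

Request:
servo_tool:
  series:
    - [-0.29,-0.23,0,0,0,0,26]
    - [-0.25,-0.27,0,0,0,0,26]
    - [-0.2,-0.31,0,0,0,0,26]
    - [-0.14,-0.34,0,0,0,0,26]
    - [-0.07,-0.36,0,0,0,0,26]

```text
clock: 66.58
tcp_pos: [0.6523, -0.0213, 0.0684]
tcp_rot: [[0.751, 0.003, 0.661], [-0.661, -0.0, 0.751], [0.002, -1.0, 0.002]]
force: [0.2, 0.9, 0.1]
gripper_width: 0.292
```

```bash
python3 - <<'E'
from h import *
st(.6575,-.031,.066,49)
c=cam("side"); lm(c,"side","cover_knob")
E
```

```text
t 66.58 tcp [ 0.6523 -0.0213  0.0684] F [0.2 0.9 0.1] w 26.6 shift [ 0.17 -0.32 -0.08] turn [0.   0.03 0.06]
side cover_knob 0.57 [ 0.655 -0.023  0.068]
side cover_knob 0.52 [ 0.716 -0.022  0.056]
```

Request:
servo_tool:
  series:
    - [0.1,-0.25,0,0,0,0,26]
    - [0.03,-0.15,0,0,0,0,26]
    - [0,-0.12,0,0,0,0,26]

```text
clock: 67.05
tcp_pos: [0.6575, -0.0356, 0.0683]
tcp_rot: [[0.75, 0.004, 0.662], [-0.662, 0.004, 0.75], [0.0, -1.0, 0.006]]
force: [4.1, 35.3, 0.8]
gripper_width: 0.288
```

Request:
servo_tool:
  series:
    - [0,-0.12,0,0,0,0,26]

```text
clock: 67.18
tcp_pos: [0.6579, -0.0358, 0.0683]
tcp_rot: [[0.75, 0.004, 0.662], [-0.662, 0.009, 0.75], [-0.003, -1.0, 0.01]]
force: [2.4, 30.7, 1.0]
gripper_width: 0.285
```

Request:
servo_tool:
  series:
    - [0,0.12,0,0,0,0,30]
    - [0,0,0,0,0,0,42]
    - [0,0,0,0,0,0,42]
    - [0,0,0.8,0,0,0,45]
    - [0,0,1,0,0,0,45]

```text
clock: 67.8
tcp_pos: [0.6567, -0.0325, 0.121]
tcp_rot: [[0.75, -0.0, 0.661], [-0.661, 0.009, 0.75], [-0.006, -1.0, 0.007]]
force: [0.5, 0.1, 0.3]
gripper_width: 0.493
```

Request:
servo_tool:
  series:
    - [-0.8,0.3,1,0,0,0,60]
    - [-0.8,0.6,1,0,0,0,60]
    - [-0.8,0.9,0.3,0,0,0,60]
    - [-0.8,0.9,0,0,0,0,60]
    - [-0.8,0.9,0,0,0,0,60]

```text
clock: 68.42
tcp_pos: [0.5361, 0.0744, 0.1946]
tcp_rot: [[0.747, 0.006, 0.664], [-0.665, 0.007, 0.747], [-0.0, -1.0, 0.009]]
force: [0.4, -0.5, -0.1]
gripper_width: 0.66
```

Request:
servo_tool:
  series:
    - [-0.3,0.9,0,0,0,0,60]
    - [-0.3,0.9,0,0,0,0,60]
    - [-0.3,0.9,0,0,0,0,60]
    - [0,0.9,0,0,0,0,60]
    - [0,0,0,0,0,0,60]

```text
clock: 69.05
tcp_pos: [0.5067, 0.1854, 0.1956]
tcp_rot: [[0.748, 0.007, 0.664], [-0.664, 0.006, 0.748], [0.001, -1.0, 0.009]]
force: [-0.2, -0.2, 0.1]
gripper_width: 0.656
```

```bash
python3 - <<'E'
from h import *
for n in ("side","top"):
    c=cam(n,n+"10")
    for l in ("cover_knob","cover_pin","loop_mid","hook_grip","hook_tip","glue","mug","jar","brush","tape","offcut","slat1_mid","bar1_mid"): lm(c,n,l,k=1)
    if n=="top": maskpose(c,n,"cover",.06)
a=cv2.imread("pics/side10.png")[160:320,270:450]; b=cv2.imread("pics/top10.png")[110:270,235:415] if 0 else cv2.imread("pics/top10.png")[110:270,250:450]
cv2.imwrite("pics/s6.png",np.hstack([cv2.resize(x,None,fx=2.05,fy=2.05,interpolation=2) for x in (a,b)]))
print(env.read_state()["clock"])
E
```

```text
side cover_knob 0.77 [ 0.655 -0.026  0.067]
side cover_pin 0.9 [ 0.716 -0.021  0.053]
side loop_mid 0.7 [ 0.39 -0.13 -0.  ]
side hook_grip 0.68 [ 0.569 -0.396  0.095]
side hook_tip 0.57 [ 0.568 -0.399  0.012]
side glue 0.87 [0.699 0.277 0.002]
side mug 0.65 [0.29  0.443 0.002]
side jar 0.8 [ 0.393 -0.132 -0.001]
side brush 0.6 [ 0.618  0.462 -0.002]
side tape 0.7 [ 0.408 -0.429  0.004]
side offcut 0.81 [ 0.373  0.141 -0.   ]
side slat1_mid 0.75 [ 0.565 -0.397  0.075]
top cover_knob 0.82 [ 0.658 -0.028  0.067]
top cover_pin 0.64 [ 0.722 -0.024  0.052]
top hook_grip 0.75 [ 0.395 -0.134 -0.001]
top hook_tip 0.52 [ 0.704  0.281 -0.003]
top glue 0.7 [ 0.702  0.279 -0.001]
top mug 0.6 [0.291 0.44  0.004]
top jar 0.64 [ 0.393 -0.137  0.002]
top brush 0.77 [0.626 0.466 0.003]
top tape 0.88 [ 0.412 -0.427  0.001]
top offcut 0.59 [ 0.375  0.146 -0.001]
top cover 0.66 c [683.6 -24.8] size [92.8 52.5] yaw 4.0 px 297.0 167.0
70.5
```

View pics/s6.png

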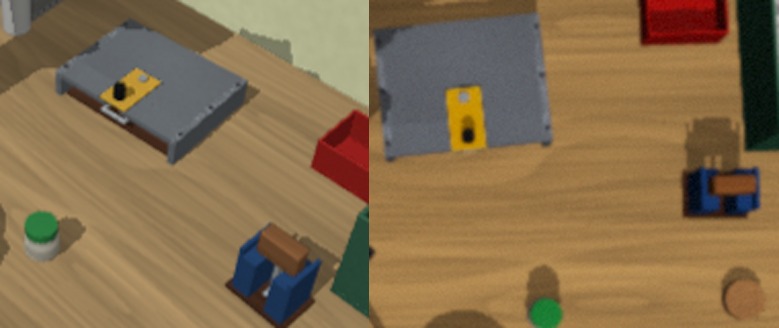

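Side and top views match the start: tray in, cover closed, hook upright in its rest, bystanders unmoved. One numeric check of the loop against the starting picture comes before handing in.

```bash
python3 - <<'E'
from h import *
a=cv2.imread("pics/side0.png",0)[202:228,308:340].astype(np.float32); b=cv2.imread("pics/side10.png",0)[202:228,308:340].astype(np.float32)
print("loop px shift",cv2.phaseCorrelate(a,b),"mean diff",np.abs(a-b).mean().round(1))
print(env.finish_job())
E
```

```text
loop px shift ((0.32448983561484823, 0.1968976814163259), 1.0218606640895207) mean diff 6.5
the job is handed in; nothing more can be done
None
```

The job is done and handed in at about 70 s of robot time. I followed the order you asked for:

1. **Cover:** I swung it about 1.4 rad aside.
2. **Tray out:** I took the hook from its rest, pulled the tray to its stop (loop at x ≈ 0.477 m, 0.19 m out), and hung the hook back in the rest.
3. **Loading:** All four parts were present. I laid both slats in the long compartments and both bars in the short ones.
4. **Closing up:** I pushed the tray home until its stop resisted with about 24 N. I then swung the cover shut against its stop, with up to 35 N at the knob.

**Last checks:**
- **Parts:** The pictures taken before closing showed all four lying flat, one to a compartment.
- **Tray:** The loop sits within about 0.4 px of where it was in the starting side picture.
- **Cover:** It is closed at a yaw of 4.0°, against 3.0° measured at the start. The rack's own yaw is about 4°.
- **Hook:** The handle is at z = 0.095 m and upright, as seated.
- **Bystanders:** All are within a few mm of their starting positions.

**What went differently:**
- **Hook slip:** The hook slid about 15 mm up in the grip during the pull. I released it about 10 mm above its seat, and it dropped in correctly between the lips.
- **Knocked slat:** One slat was knocked about 3 cm during the run. I measured it again before picking it up.
- **False detections:** In the final pictures the networks reported a few wrong positions, such as "loop_mid" at the jar. I disregarded these after comparing them with the pictures.

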